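# Put the jig kit back on its right boards

## Task

The four parts of the hold-down jig lie on the wrong kit boards. Move each one to the middle of its own board: the star knob to the round one, the clamp bracket to the long one, the wooden stop block to the square one and the bolt to the six-sided one, the same way up as it is now, the bracket, block and bolt turned along the outline drawn on the board (either way round). The black rubber mat is free for parking; leave the hex key where it lies.

Things in the scene. Friction and masses are not known exactly. Their poses are not given: they have to be found in the camera images.
- star_knob: black plastic star knob, head 36 mm across and 14 mm high, standing on its head with an 8 mm steel stud pointing up to 40 mm (a collar of 18 mm round the stud from 14 to 18 mm). Can be pinched by the stud, above the collar. Origin: centre of the underside; z is up along the stud.
- clamp_bracket: grey steel clamp bracket with a bow-shaped handle, 40 x 96 x 62 mm high, standing on its narrow foot with the bow upright. For grasping it acts as a solid upright block 26 mm wide (along x), 96 mm long (y), 60 mm high. Weight 130 to 270 g. Origin: centre of the underside; z is up, y runs along the length.
- stop_block: plain beech block (stop block), 38 x 70 x 16 mm high, lying flat. Origin: centre of the underside; z is up, y runs along the length.
- hex_bolt: steel hex bolt lying on its side, 56 mm long, head 15 mm wide, 17 mm high; for grasping it acts as a bar 16 mm wide (x), 56 mm long (y), its top 16 mm up. Origin: centre of the underside; z is up, y runs along the length. It can read 1 mm low.
- round_board: round light-wood kit board, 92 mm diameter, with the small black star outline of the star knob in its centre: the star knob's place. Fixed on the grey base board (12 mm thick, flat on the bench); 4 mm thick: its top is 16 mm above the bench top. Origin: centre of the underside, which lies 12 mm above the bench top, z up; its yaw does not matter.
- long_board: long light-wood kit board, 58 x 124 mm (y along the length), with the black outline of the clamp bracket in its centre and along it: the clamp bracket's place. Fixed on the grey base board (12 mm thick, flat on the bench); 4 mm thick: its top is 16 mm above the bench top. Origin: centre of the underside, which lies 12 mm above the bench top, z up; y is the direction of the outline.
- square_board: square light-wood kit board, 86 x 86 mm, with a black 38 x 70 mm rectangle in its centre: the stop block's place. Fixed on the grey base board (12 mm thick, flat on the bench); 4 mm thick: its top is 16 mm above the bench top. Origin: centre of the underside, which lies 12 mm above the bench top, z up; y is the direction of the rectangle's long side.
- six_sided_board: six-sided light-wood kit board, 102 mm over the corners, with the black outline of the bolt in its centre: the bolt's place. Fixed on the grey base board (12 mm thick, flat on the bench); 4 mm thick: its top is 16 mm above the bench top. Origin: centre of the underside, which lies 12 mm above the bench top, z up; y is the direction of the bolt outline.
- rubber_mat: black ribbed rubber mat, 70 x 110 mm, empty at the start: a free spot to park a part. Fixed on the grey base board (12 mm thick, flat on the bench); 4 mm thick: its top is 16 mm above the bench top. Origin: centre of the underside, which lies 12 mm above the bench top, z up; y along the length.
- hex_key: small steel hex key (L shape, 35 x 86 x 6 mm) lying loose on the base board; a bystander. Origin: centre of the underside, on the base board's top, 12 mm above the bench top.
Not all that is in view belongs to the job. Of the things that look like the clamp_bracket, the largest one is meant.

How it is judged:
By the outcome, as a careful person would: the job done as asked, in the order asked, and still so for the second after the job is handed in, with the robot touching nothing.
It also fails if it takes over 128 s, if anything falls off the work surface, if the arm or the gripper's body presses on something with over 40 N, if the wrist force passes 120 N, or if a joint passes its speed limit or range.

## Robot

A 7-joint arm with a two-finger parallel gripper is mounted at the origin on a cart in front of the work surface, level with it; the furniture and walls round the work are solid. World frame = base frame: x ahead of the robot, y to its left, z up, the work surface at z = 0. Lengths are in m, angles in rad, forces in N, time in s.
With the tool pointing down it reaches from about 0.425 to 0.875 m from the base axis. Payload 8.4 kg.
Tool frame: the origin (TCP) lies midway between the tips of the shut fingers; the grasp point (between the pads) lies 19 mm behind it (ctrl.tcp_to_grasp is the distance from the TCP to the grasp point, in m); z points along the fingers, x is the direction in which the jaws open and shut, and the axes are right-handed (so a half turn about z gives the same grasp; the last joint's range is limited). The gripper opens to 85 mm and grips with 20 to 120 N. Pads are 22 mm wide; open, the fingers measure 114 mm over their backs; the gripper's body (76 mm by 85 mm) begins 54 mm behind the grasp point. The pads swing forward as they close: fully open they stand 13 mm farther back than shut.
Start: joints at [1.02, 0.333, 0.04, 1.465, -0.013, 1.343, -0.059], TCP at [0.284, -0.585, 0.231] pointing down, gripper open.
Joint ranges: [-2.58, 2.58], [-0.38, 2.09], [-1.3, 1.39], [0.25, 2.4], [-1.5, 4.64], [0.08, 2.09], [-2.65, 2.65]. Speed limits (rad/s): [2.22, 2.22, 2.79, 2.79, 3.14, 3.14, 3.14].

## Interface

Orientations are given as a unit quaternion [w, x, y, z].
In Python, from bench import ctrl gives the robot as it stands.
- The arm moves only by the shell command python3 -m pendant 'ROWS' [FORCE]. ROWS is JSON, a list of rows, each a list of 3 entries, a list of its own where there are three numbers: the turn, a rotation vector about the tool's x, y, z in degrees, then the shift along the tool's x, y, z in mm, then the opening, from 0 (shut) to 1 (fully open). A call has 1 to 5 rows; each row is the pose to reach, as a shift and turn from the pose commanded when the call began, along the tool's axes at that moment; what a row does not reach only later rows make up. A row lasts 1/10 s, in which the tool goes at most 50 mm and 8.59 degrees, less where a joint would pass 70% of its speed; a pose out of reach is approached as far as the arm can. A call with a gripper value outside its range is refused whole. The fingers move at their own pace and stop on an object; FORCE is the grip in N (left out, the last holds). Time passes only in rows, so rows that repeat a pose let the fingers close. It gives the time, the measured TCP pose, the force and the opening at its end, in the units of the state.
- ctrl.get_state(): the state, without advancing time (a new reading comes with each control period).
- ctrl.grab_frame(name): name is "side" or "top"; returns a dict with "color" (420x560x3 uint8, blue, green, red), "K" (3x3 intrinsics, pixels), "pose" (4x4, takes a point from camera to world coordinates). Camera axes: x right, y down, z forward; pixel columns grow to the right and rows downward; lengths in m; the calibration is good to about 2 mm. A picture is of the moment at which its call begins. There is no depth.
- ctrl.job_done(): hands the job in, once; it reports no verdict.
The state is a dict: "t": time; "joints": joint angles; "qd": joint speeds; "effort": joint torques, N m; "ee_pos": TCP position; "tcp_rot": TCP orientation; "contact_force": force on the tool from outside, world axes, zero at the start; "ft_torque": the same for the moment, N m; "opening": opening from 0.0 (shut) to 1.0 (fully open).
Only numpy, scipy, OpenCV 4.12 (cv2) and the standard library are available. Lean on these libraries where they do the work, as an engineer would, in place of code of your own. Each camera call takes 0.05 s, during which the arm holds its last target.

## Working session

There is one attempt and no reset: what is moved stays moved. The work goes in short steps, Python scripts to look and compute and a shell command to move; the robot and the scene stay as the last step left them, time stands still between calls to the robot, and variables do not carry over. Pictures are saved under pics/ and viewed, and the job is handed in when it is done.

```bash
ls; mkdir -p pics; python3 - <<'E'
from bench import ctrl
import cv2,numpy as np
for n in("side","top"):
    f=ctrl.grab_frame(n); cv2.imwrite(f"pics/{n}0.png",f["color"]); print(n,f["K"].tolist(),np.round(f["pose"],4).tolist())
    np.savez(f"{n}.npz",**f)
s=ctrl.get_state();print(s)
E
```

```text
pics
side [[531.0767574512428, 0.0, 281.2882846244111], [0.0, 531.0767574512428, 210.25369275477567], [0.0, 0.0, 1.0]] [[-0.9999, 0.005, 0.0099, 0.5446], [-0.0075, 0.3553, -0.9347, 0.9925], [-0.0082, -0.9347, -0.3553, 0.5096], [0.0, 0.0, 0.0, 1.0]]
top [[427.9100689078653, 0.0, 283.34309001659983], [0.0, 427.9100689078653, 212.48609313174723], [0.0, 0.0, 1.0]] [[0.0094, -0.9851, 0.1716, 0.3583], [-0.9997, -0.0135, -0.0225, -0.1985], [0.0245, -0.1713, -0.9849, 1.0828], [0.0, 0.0, 0.0, 1.0]]
{'t': 0.1, 'joints': array([ 1.01977711,  0.33381753,  0.03987056,  1.46618806, -0.01338498,
        1.34333005, -0.05848661]), 'qd': array([-0.00017138, -0.00250025, -0.00042429, -0.00168934,  0.00084827,
        0.00056839, -0.00068279]), 'effort': array([ 4.17468371e-03, -6.60015035e+01,  1.36993982e+00, -4.06477225e+01,
        1.70938438e-02,  8.73625162e-03,  1.25660063e-04]), 'ee_pos': array([ 0.2835795 , -0.58440527,  0.23052231]), 'tcp_rot': array([-3.43808228e-04,  8.47527429e-01, -5.30751083e-01, -6.53745520e-04]), 'contact_force': array([ 0.09225256, -0.12026149,  0.41501743]), 'ft_torque': array([ 0.01872912, -0.02347514,  0.09315088]), 'opening': 1.0015514607450902}
```

View pics/side0.png

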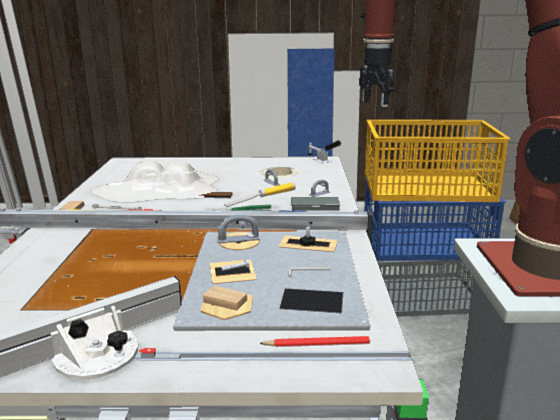

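View pics/top0.png

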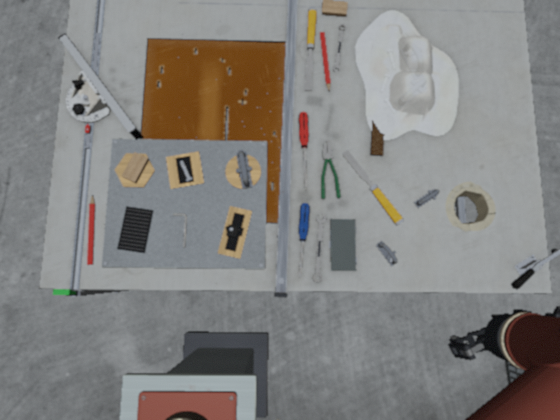

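```bash
python3 - <<'E'
import cv2
t=cv2.imread("pics/top0.png");s=cv2.imread("pics/side0.png")
c=cv2.resize(t[130:280,95:275],None,fx=4.4,fy=4,interpolation=cv2.INTER_CUBIC)[:600,:800];cv2.imwrite("pics/t1.png",cv2.resize(t[132:272,100:275],(800,600),interpolation=cv2.INTER_CUBIC) if 0 else cv2.resize(t[130:276,96:276],None,fx=4,fy=4,interpolation=cv2.INTER_CUBIC))
cv2.imwrite("pics/s1.png",cv2.resize(s[205:335,175:375],None,fx=4,fy=4,interpolation=cv2.INTER_CUBIC))
E
```

```text
(no output)
```

View pics/t1.png

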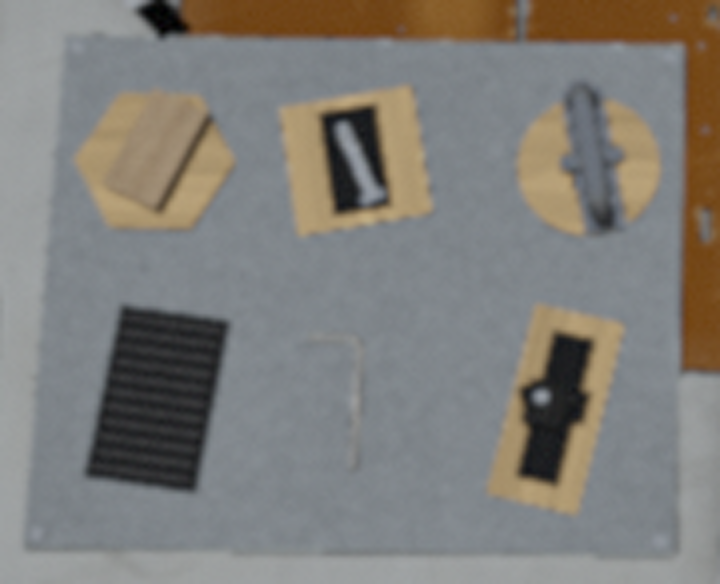

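View pics/s1.png

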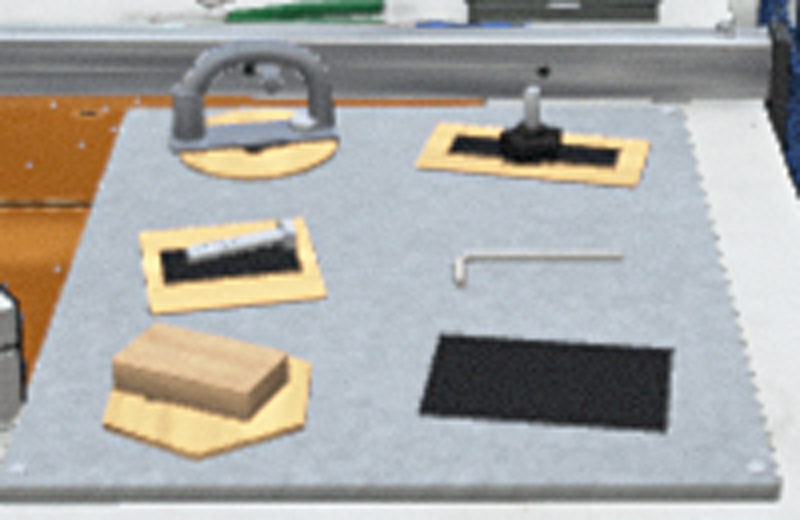

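```bash
cat > h.py <<'E'
import cv2,numpy as np
from bench import ctrl
def load(n): return dict(np.load(n+".npz"))
def ray(f,uv):
    uv=np.atleast_2d(np.asarray(uv,float)); P=f["pose"]
    d=np.c_[uv,np.ones(len(uv))]@np.linalg.inv(f["K"]).T@P[:3,:3].T
    return P[:3,3],d
def onz(f,uv,z):
    o,d=ray(f,uv); return o+d*((z-o[2])/d[:,2])[:,None]
def proj(f,X):
    P=f["pose"];c=(np.atleast_2d(X)-P[:3,3])@P[:3,:3]; q=c@f["K"].T; return q[:,:2]/q[:,2:]
def tri(fa,ua,fb,ub):
    o1,d1=ray(fa,ua);o2,d2=ray(fb,ub)
    A=np.c_[d1[0],-d2[0]];s=np.linalg.lstsq(A,o2-o1,rcond=None)[0]
    p,q=o1+d1[0]*s[0],o2+d2[0]*s[1];return (p+q)/2,np.linalg.norm(p-q)
def rect(f,cnt,z):
    p=onz(f,cnt.reshape(-1,2),z)[:,:2].astype(np.float32)*1000
    r=cv2.minAreaRect(p);b=cv2.boxPoints(r);e=[b[1]-b[0],b[2]-b[1]];L=max(e,key=np.linalg.norm)
    a=np.degrees(np.arctan2(L[1],L[0]))%180
    return np.round(r[0],1),np.round(sorted(r[1]),1),round(a,1) # angle of long axis from +x
E
python3 - <<'E'
from h import *
for n in("top","side"):
    f=load(n);im=f["color"];hsv=cv2.cvtColor(im,cv2.COLOR_BGR2HSV)
    roi=np.zeros(im.shape[:2],np.uint8)
    if n=="top": roi[140:270,104:268]=255
    else: roi[230:325,180:365]=255
    wood=cv2.inRange(hsv,(8,60,90),(28,200,255))&roi
    dark=cv2.inRange(hsv,(0,0,0),(180,255,60))&roi
    for nm,m in(("wood",wood),("dark",dark)):
        for c in cv2.findContours(m,cv2.RETR_EXTERNAL,cv2.CHAIN_APPROX_NONE)[0]:
            if cv2.contourArea(c)>60:
                M=cv2.moments(c); x,y,w,h=cv2.boundingRect(c)
                print(n,nm,(x,y,w,h),cv2.contourArea(c),*rect(f,c,0.016), np.round(onz(f,[M['m10']/M['m00'],M['m01']/M['m00']],.016)[0]*1000,1))
E
```

```text
top wood (218, 207, 34, 51) 1023.0 [ 494.  -101.1] [ 56.2 122.4] 167.4 [ 492.9 -101.    16. ]
top wood (226, 157, 16, 32) 275.0 [644.5 -90.9] [33.2 83.7] 11.3 [645.3 -92.5  16. ]
top wood (248, 155, 13, 30) 194.5 [ 657.2 -148.1] [26.6 78.6] 10.5 [ 655.7 -146.8   16. ]
top wood (115, 153, 39, 34) 934.0 [649.2 158.6] [86.8 96.8] 30.3 [649.2 158.8  16. ]
top wood (167, 152, 37, 37) 992.0 [652.2  31.3] [84.1 84.5] 10.9 [651.9  31.4  16. ]
top dark (226, 214, 17, 36) 313.5 [494.5 -99.3] [35.9 89.1] 177.1 [ 494.6 -100.    16. ]
top dark (118, 207, 34, 45) 1030.5 [497.1 146.5] [ 65. 105.] 172.2 [496.5 146.7  16. ]
top dark (177, 157, 15, 26) 116.0 [652.7  32.1] [31.2 63.8] 10.9 [654.  34.  16.]
side wood (201, 286, 52, 34) 1202.5 [655.3 161.4] [ 95.9 106.2] 156.0 [654.9 160.7  16. ]
side wood (210, 260, 46, 24) 450.0 [655.3  35.6] [85.5 89.6] 101.3 [656.6  47.7  16. ]
side wood (220, 240, 39, 10) 219.5 [649.  -89.2] [44.9 86.9] 11.6 [649.7 -91.   16. ]
side wood (279, 236, 58, 16) 319.0 [497.3 -97.3] [ 62.2 123.6] 167.3 [496.2 -90.8  16. ]
side wood (180, 230, 38, 71) 472.5 [726.5 -20.7] [ 87.1 332.9] 100.5 [756.4 -54.9  16. ]
side dark (280, 289, 62, 23) 1068.0 [500.2 151. ] [ 68.9 106.4] 172.5 [499.8 152.5  16. ]
side dark (216, 267, 33, 8) 127.0 [655.4  34.4] [27.7 64.9] 5.0 [655.7  35.   16. ]
side dark (288, 236, 41, 10) 157.0 [ 493.8 -108.1] [48.4 88.9] 154.9 [ 496.7 -106.5   16. ]
```

```bash
python3 - <<'E'
from h import *
T=load("top");S=load("side")
t=lambda u,v:[(u+.5)/4-.5+96,(v+.5)/4-.5+130]
s=lambda u,v:[(u+.5)/4-.5+175,(v+.5)/4-.5+205]
print("stud",tri(T,t(541,397),S,s(531,89)), onz(T,t(541,397),.054),onz(S,s(531,89),.055))
H=onz(T,[t(*p) for p in[(73,160),(113,92),(205,93),(235,160),(193,228),(110,228)]],.016)*1000
print("hexT",np.round(H[:,:2],1).tolist(),H.mean(0))
H=onz(S,[s(*p) for p in[(197,460),(104,425),(311,366),(305,428)]],.016)*1000
print("hexS",np.round(H[:,:2],1).tolist())
B=onz(T,[t(*p) for p in[(103,185),(150,92),(209,117),(160,211)]],.032)*1000
print("blockT",np.round(B[:,:2],1).tolist(),B.mean(0),np.degrees(np.arctan2(*(B[1]-B[0])[1::-1])))
B=onz(S,[s(*p) for p in[(113,360),(155,325),(289,352),(250,388)]],.032)*1000
print("blockS",np.round(B[:,:2],1).tolist(),B.mean(0),np.degrees(np.arctan2(*(B[2]-B[1])[1::-1])))
print("boltT",onz(T,[t(343,124),t(372,201)],.024)*1000)
print("boltS",onz(S,[s(187,253),s(297,230)],.024)*1000)
print("roundT",onz(T,[t(516,165),t(661,165),t(590,95),t(590,236)],.016)*1000)
print("brT",onz(T,[t(580,86),t(603,228)],.06)*1000)
print("brS foot",onz(S,[s(175,152),s(336,142)],.022)*1000,onz(S,[s(170,100),s(332,82)],.055)*1000)
E
```

```text
stud (array([ 0.49697978, -0.09577089,  0.05588477]), np.float64(0.0032882037369118197)) [[ 0.49557987 -0.09544974  0.054     ]] [[ 0.49849418 -0.09853083  0.055     ]]
hexT [[649.2, 210.6], [694.7, 188.6], [695.0, 129.9], [650.9, 108.0], [605.9, 131.8], [605.1, 184.0]] [650.13478285 158.80905194  16.        ]
hexS [[652.0, 215.7], [695.8, 187.6], [608.2, 137.2], [607.7, 190.5]]
blockT [[629.0, 184.6], [690.0, 159.6], [674.3, 121.5], [612.8, 148.0]] [651.51505001 153.41048213  32.        ] -22.269481661345903
blockS [[695.1, 159.0], [680.3, 127.1], [616.7, 152.4], [631.6, 183.7]] [655.92831106 155.56023727  32.        ] 158.27972194403944
boltT [[673.47645165  38.81327057  24.        ]
 [623.28213898  18.03419126  24.        ]]
boltS [[675.91178716  38.71881891  24.        ]
 [622.34900614  13.37358689  24.        ]]
roundT [[ 650.46223128  -71.09042294   16.        ]
 [ 651.96652481 -164.00126347   16.        ]
 [ 697.9660495  -117.26453346   16.        ]
 [ 604.50892659 -119.64989817   16.        ]]
brT [[ 689.65658878 -114.27257064   60.        ]
 [ 599.48874811 -130.70967245   60.        ]]
brS foot [[ 697.13168571  -88.77471203   22.        ]
 [ 607.85042438 -101.49025007   22.        ]] [[ 697.80421146  -85.18461471   55.        ]
 [ 609.7353225  -110.09533942   55.        ]]
```

```bash
cat > p.py <<'E'
import sys
from h import *
from scipy.spatial.transform import Rotation as R
def plan(x,y,z,ang,nc=False):
    """mm, deg (world angle of jaw axis, mod 180)"""
    s=ctrl.get_state();q=s["tcp_rot"];r=R.from_quat(np.r_[q[1:],q[0]]);M=r.as_matrix()
    best=None
    for a in (ang,ang+180):
        c,n=np.cos(np.radians(a)),np.sin(np.radians(a))
        G=np.array([[c,n,0],[n,-c,0],[0,0,-1.]])
        v=np.degrees((r.inv()*R.from_matrix(G)).as_rotvec())
        if best is None or np.linalg.norm(v)<np.linalg.norm(best):best=v
    d=M.T@(np.array([x,y,z])-s["ee_pos"]*1000)
    print("t",round(s["t"],2),"at",np.round(s["ee_pos"]*1000,1),"jaw",round(np.degrees(np.arctan2(M[1,0],M[0,0])),1),"j7",round(s["joints"][6],2),"open",round(s["opening"],3),"F",np.round(s["contact_force"],1))
    print("turn",np.round(best,1),"shift",np.round(d,0 if not nc else 1))
if __name__=="__main__": plan(*map(float,sys.argv[1:5]),nc=True)
E
python3 p.py 497 -97 150 -64; python3 p.py 497 -97 150 0
```

```text
t 0.1 at [ 283.6 -584.4  230.5] jaw -64.1 j7 -0.06 open 1.002 F [ 0.1 -0.1  0.4]
turn [ 0.   0.1 -0.1] shift [-345.2 -404.8   81. ]
t 0.1 at [ 283.6 -584.4  230.5] jaw -64.1 j7 -0.06 open 1.002 F [ 0.1 -0.1  0.4]
turn [ -0.    0.1 -64.1] shift [-345.2 -404.8   81. ]
```

```bash
python3 -m pendant '[[[0,0,0],[-345,-405,0],1],[[0,0,0],[-345,-405,0],1],[[0,0,0],[-345,-405,0],1],[[0,0,0],[-345,-405,0],1],[[0,0,0],[-345,-405,0],1]]' 40; python3 p.py 497 -97 150 -64
```

```text
t: 0.6
ee_pos: [0.3845, -0.3538, 0.2311]
tcp_rot: [0.0, 0.848, -0.531, -0.0]
contact_force: [0.5, -0.1, 0.1]
opening: 1.003
t 0.6 at [ 384.5 -353.8  231.1] jaw -64.1 j7 -0.47 open 1.003 F [ 0.5 -0.1  0.1]
turn [ 0.   0.  -0.1] shift [-181.9 -213.3   81. ]
```

```bash
python3 -m pendant '[[[0,0,0],[-182,-213,0],1],[[0,0,0],[-182,-213,0],1],[[0,0,0],[-182,-213,0],1],[[0,0,0],[-182,-213,0],1],[[0,0,0],[-182,-213,0],1]]'; python3 p.py 497 -97 120 -64
```

```text
t: 1.1
ee_pos: [0.4845, -0.1248, 0.2313]
tcp_rot: [0.0, 0.847, -0.531, 0.0]
contact_force: [1.1, -0.7, 0.8]
opening: 0.998
t 1.1 at [ 484.5 -124.8  231.3] jaw -64.1 j7 -0.97 open 0.998 F [ 1.1 -0.7  0.8]
turn [ 0.  -0.  -0.1] shift [-19.6 -23.4 111.3]
```

```bash
python3 -m pendant '[[[0,0,0],[-20,-23,0],0.6],[[0,0,0],[-20,-23,40],0.6],[[0,0,0],[-20,-23,80],0.6],[[0,0,0],[-20,-23,111],0.6],[[0,0,0],[-20,-23,111],0.6]]'; cat > look.py <<'E'
import sys
from h import *
tag=sys.argv[1]
box={"top":(96,130,276,276),"side":(165,195,375,335)}
for n in("top","side"):
    f=ctrl.grab_frame(n);np.savez(n+".npz",**f);x0,y0,x1,y1=box[n]
    c=cv2.resize(f["color"][y0:y1,x0:x1],None,fx=3.8 if n=="side" else 4,fy=3.8 if n=="side" else 4,interpolation=cv2.INTER_CUBIC)
    cv2.imwrite(f"pics/{n}_{tag}.png",c)
E
python3 look.py a
```

```text
t: 1.6
ee_pos: [0.4931, -0.0982, 0.1162]
tcp_rot: [0.001, 0.848, -0.531, -0.004]
contact_force: [-0.6, 0.6, 0.3]
opening: 0.601
```

View pics/top_a.png

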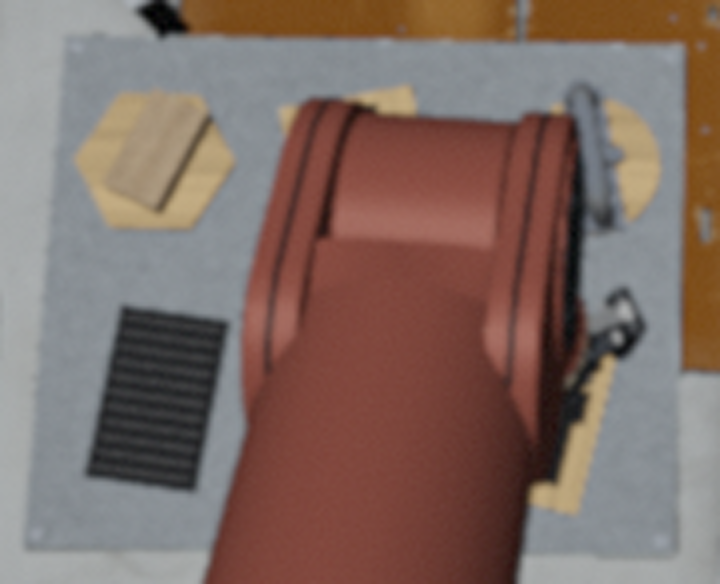

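View pics/side_a.png

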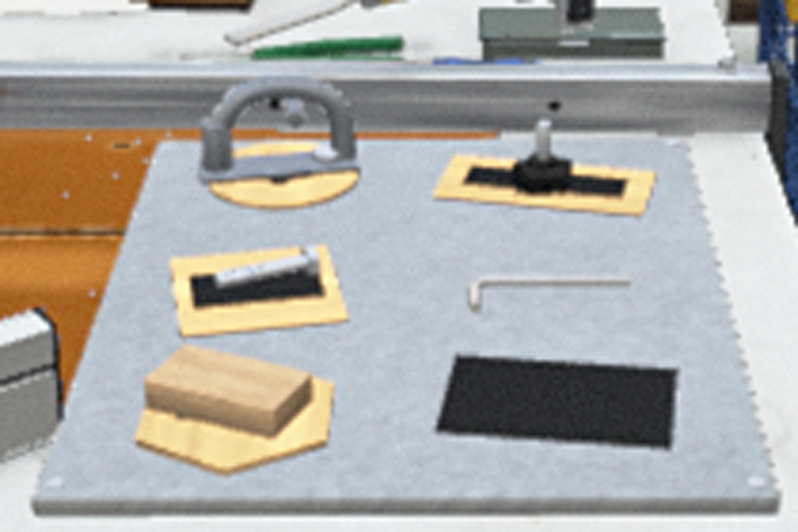

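```bash
python3 p.py 497 -97 60 -64
```

```text
t 1.7 at [496.2 -98.7 120.8] jaw -64.1 j7 -1.07 open 0.598 F [0.2 0.6 0.3]
turn [ 0.   0.  -0.1] shift [-1.1 -1.5 60.8]
```

```bash
python3 -m pendant '[[[0,0,0],[-1,-1,30],0.5],[[0,0,0],[-1,-1,60],0.5],[[0,0,0],[-1,-1,60],0.5]]'; python3 look.py b;python3 p.py 497 -97 38 -64
```

```text
t: 2.0
ee_pos: [0.4957, -0.0974, 0.0593]
tcp_rot: [0.0, 0.847, -0.531, -0.001]
contact_force: [0.5, -0.4, 0.1]
opening: 0.5
t 2.1 at [497.8 -97.6  62.2] jaw -64.1 j7 -1.1 open 0.503 F [-0.3 -0.9  1.1]
turn [-0.1 -0.  -0.1] shift [-0.9  0.5 24.2]
```

View pics/side_b.png

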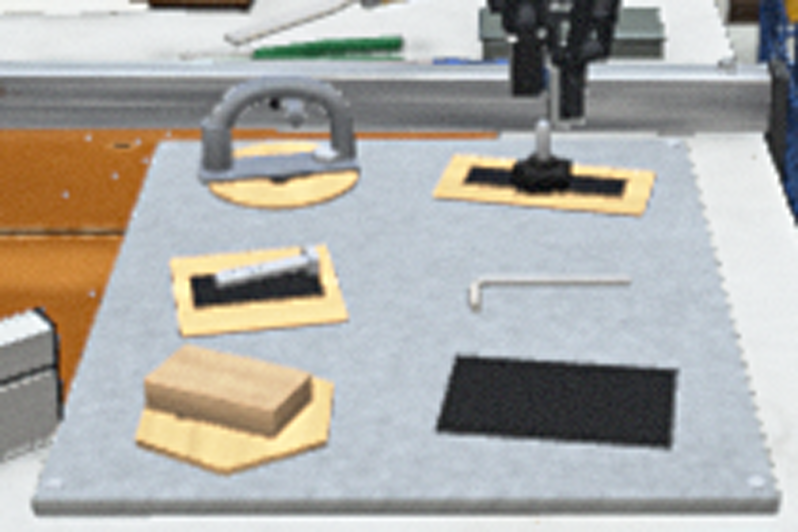

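```bash
python3 -m pendant '[[[0,0,0],[0,0,12],0.4],[[0,0,0],[0,0,24],0.3],[[0,0,0],[0,0,24],0.15],[[0,0,0],[0,0,24],0],[[0,0,0],[0,0,24],0]]' 30;python3 -m pendant '[[[0,0,0],[0,0,0],0],[[0,0,0],[0,0,0],0],[[0,0,0],[0,0,0],0]]';python3 p.py 497 -97 38 -64
```

```text
t: 2.6
ee_pos: [0.4969, -0.0974, 0.0366]
tcp_rot: [-0.0, 0.848, -0.531, 0.0]
contact_force: [0.9, 0.2, -0.3]
opening: 0.075
t: 2.9
ee_pos: [0.4968, -0.0974, 0.0365]
tcp_rot: [-0.0, 0.848, -0.531, 0.0]
contact_force: [0.1, 0.0, -0.3]
opening: 0.077
t 2.9 at [496.8 -97.4  36.5] jaw -64.1 j7 -1.12 open 0.077 F [ 0.1  0.  -0.3]
turn [-0.  -0.  -0.1] shift [-0.3 -0.3 -1.5]
```

```bash
python3 -m pendant '[[[0,0,0],[0,0,-20],0],[[0,0,0],[0,0,-60],0],[[0,0,0],[0,0,-80],0]]';python3 p.py 499 149 115 -64;python3 p.py 499 149 115 -30
```

```text
t: 3.2
ee_pos: [0.4977, -0.0973, 0.119]
tcp_rot: [-0.001, 0.848, -0.531, 0.001]
contact_force: [-0.2, -0.2, -0.3]
opening: 0.073
t 3.2 at [497.7 -97.3 119. ] jaw -64.1 j7 -1.07 open 0.073 F [-0.2 -0.2 -0.3]
turn [-0.1 -0.1 -0.1] shift [-221.  -108.7    3.9]
t 3.2 at [497.7 -97.3 119. ] jaw -64.1 j7 -1.07 open 0.073 F [-0.2 -0.2 -0.3]
turn [ -0.1  -0.1 -34.1] shift [-221.  -108.7    3.9]
```

```bash
python3 -m pendant '[[[0,0,0],[-44,-22,0],0],[[0,0,0],[-88,-43,0],0],[[0,0,0],[-132,-65,0],0],[[0,0,0],[-177,-87,0],0],[[0,0,0],[-221,-109,0],0]]';python3 -m pendant '[[[0,0,0],[0,0,0],0],[[0,0,0],[0,0,0],0],[[0,0,0],[0,0,0],0]]';python3 p.py 499 149 38 -64
```

```text
t: 3.7
ee_pos: [0.4981, 0.1509, 0.1167]
tcp_rot: [-0.0, 0.847, -0.531, 0.0]
contact_force: [1.3, 0.8, -0.3]
opening: 0.076
t: 4.0
ee_pos: [0.4984, 0.148, 0.1162]
tcp_rot: [0.0, 0.847, -0.531, 0.0]
contact_force: [-0.4, -0.3, -1.0]
opening: 0.073
t 4.0 at [498.4 148.  116.2] jaw -64.2 j7 -1.6 open 0.073 F [-0.4 -0.3 -1. ]
turn [ 0.  -0.  -0.2] shift [-0.7 -1.  78.2]
```

```bash
python3 -m pendant '[[[0,0,0],[0,0,30],0],[[0,0,0],[0,0,60],0],[[0,0,0],[0,0,72],0],[[0,0,0],[0,0,76],0],[[0,0,0],[0,0,79],0]]';python3 -m pendant '[[[0,0,0],[0,0,0],0],[[0,0,0],[0,0,0],0]]'
```

```text
t: 4.5
ee_pos: [0.4989, 0.1486, 0.0378]
tcp_rot: [-0.0, 0.847, -0.531, 0.0]
contact_force: [0.1, -0.4, -0.0]
opening: 0.075
t: 4.7
ee_pos: [0.499, 0.1492, 0.0383]
tcp_rot: [-0.001, 0.847, -0.531, 0.001]
contact_force: [0.1, 0.6, -0.3]
opening: 0.078
```

```bash
python3 -m pendant '[[[0,0,0],[0,0,1],0],[[0,0,0],[0,0,1],0],[[0,0,0],[0,0,1],0]]';python3 -m pendant '[[[0,0,0],[0,0,0.5],0],[[0,0,0],[0,0,0.5],0]]'
```

```text
t: 5.0
ee_pos: [0.4984, 0.1491, 0.0366]
tcp_rot: [-0.0, 0.848, -0.531, 0.0]
contact_force: [1.1, -0.3, -0.1]
opening: 0.077
t: 5.2
ee_pos: [0.4983, 0.1491, 0.0358]
tcp_rot: [-0.0, 0.848, -0.531, -0.0]
contact_force: [-0.2, 0.3, -0.6]
opening: 0.074
```

```bash
python3 -m pendant '[[[0,0,0],[0,0,0],0.3],[[0,0,0],[0,0,0],0.3],[[0,0,0],[0,0,0],0.5],[[0,0,0],[0,0,-20],0.5],[[0,0,0],[0,0,-50],0.5]]';python3 -m pendant '[[[0,0,0],[0,0,-40],0.5],[[0,0,0],[0,0,-60],0.7],[[0,0,0],[0,0,-80],0.7]]';python3 look.py c;python3 p.py 652 -118 165 102
```

```text
t: 5.7
ee_pos: [0.497, 0.1487, 0.0849]
tcp_rot: [0.001, 0.848, -0.531, -0.001]
contact_force: [0.6, 0.2, -0.4]
opening: 0.503
t: 6.0
ee_pos: [0.4986, 0.1492, 0.1674]
tcp_rot: [-0.0, 0.848, -0.531, 0.001]
contact_force: [0.1, -0.2, -0.7]
opening: 0.698
t 6.1 at [499.8 149.7 168.7] jaw -64.1 j7 -1.57 open 0.699 F [-0.7 -0.2 -0. ]
turn [-0.3 -0.  13.9] shift [307.3 -20.1   4.1]
```

View pics/side_c.png

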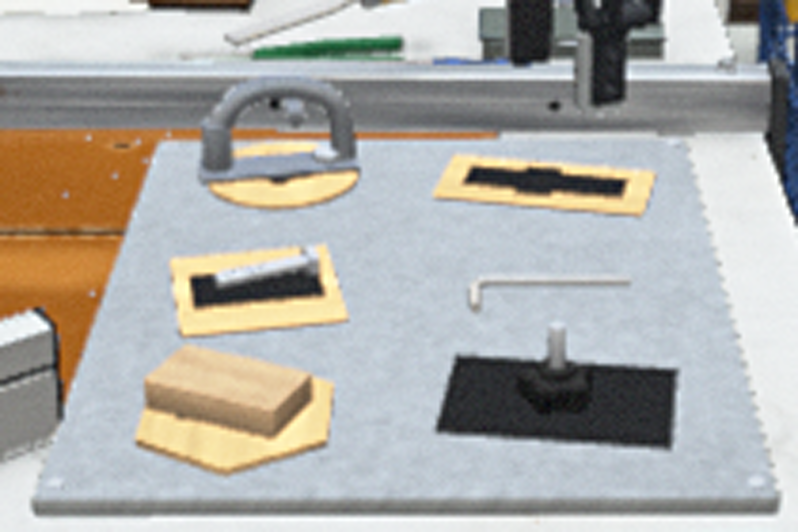

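View pics/top_c.png

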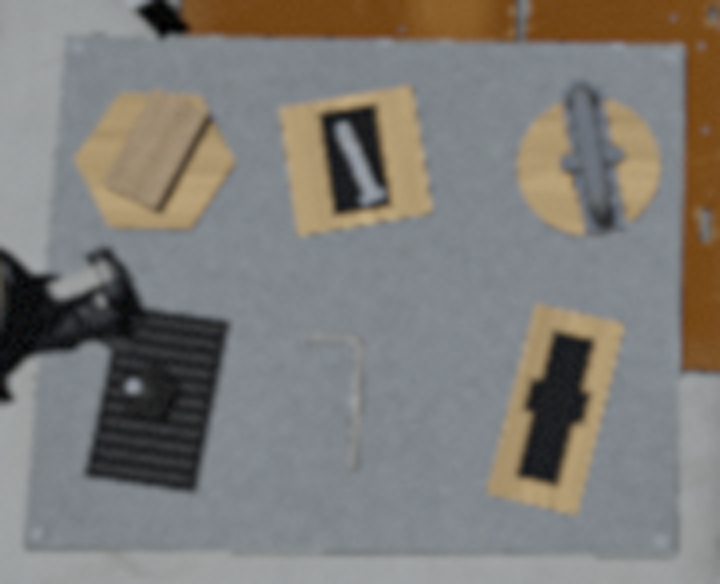

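```bash
cat > cal.py <<'E'
from h import *
T=load("top");S=load("side")
t=lambda u,v:[(u+.5)/4-.5+96,(v+.5)/4-.5+130]
s=lambda u,v:[(u+.5)/3.8-.5+165,(v+.5)/3.8-.5+195]
E
python3 - <<'E'
from cal import *
print(onz(T,t(133,385),.056)*1e3, onz(S,s(557,327),.055)*1e3, tri(T,t(133,385),S,s(557,327)))
g=cv2.cvtColor(T["color"],cv2.COLOR_BGR2GRAY)
for nm,(x0,y0,x1,y1) in dict(long=(218,206,253,260)).items():
    m=np.zeros_like(g);m[y0:y1,x0:x1]=(g[y0:y1,x0:x1]<70)*255
    c=max(cv2.findContours(m,0,1)[0],key=cv2.contourArea);print(nm,rect(T,c,.016))
# bow colour mask of bracket in top
im=T["color"].astype(int)
# square rect dark in top
g2=g[150:192,165:206]; 
E
```

```text
[[499.4637007  148.86946976  56.        ]] [[501.23340172 151.06201731  55.        ]] (array([0.50044592, 0.14948339, 0.05403555]), np.float64(0.0014196991268133085))
long (array([ 494.2, -100.6]), array([34.1, 90.2]), np.float32(166.7))
```

```bash
python3 - <<'E'
from h import *
T=load("top");S=load("side")
cv2.imwrite("pics/brt.png",cv2.resize(T["color"][145:195,220:268],None,fx=12,fy=12,interpolation=cv2.INTER_CUBIC))
cv2.imwrite("pics/brs.png",cv2.resize(S["color"][212:254,212:264],None,fx=14,fy=14,interpolation=cv2.INTER_CUBIC))
E
```

```text
(no output)
```

View pics/brt.png

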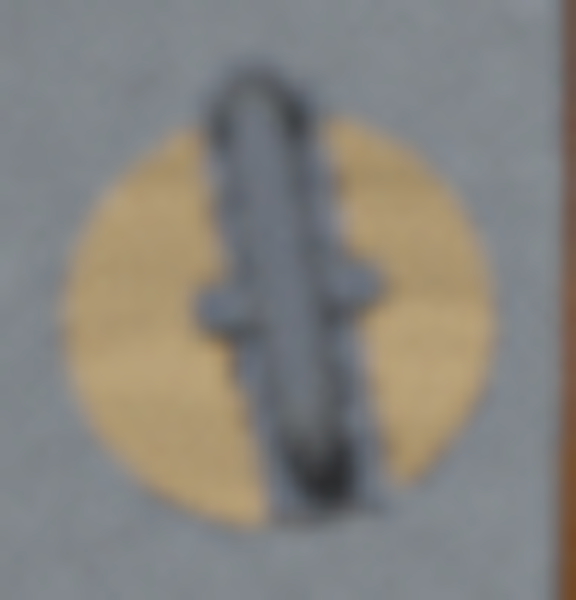

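View pics/brs.png

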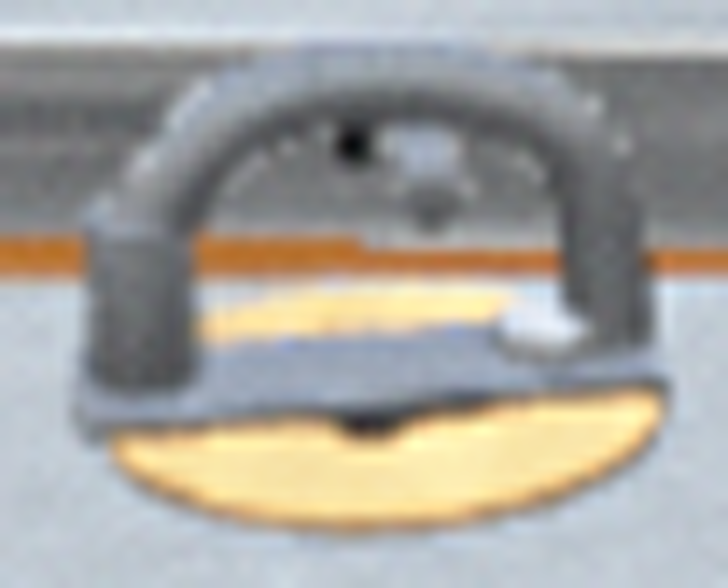

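```bash
python3 - <<'E'
from cal import *
b=lambda u,v:[(u+.5)/12-.5+220,(v+.5)/12-.5+145]
c=lambda u,v:[(u+.5)/14-.5+212,(v+.5)/14-.5+212]
def L(f,p,q,z):
    w=onz(f,[p,q],z)*1e3;d=w[1]-w[0];print(np.round(w[:,:2],1).tolist(),round(np.degrees(np.arctan2(d[1],d[0]))%180,1),w.mean(0)[:2])
L(T,b(193,312),b(385,285),.024);L(T,b(235,360),b(270,515),.022);L(T,b(340,190),b(380,500),.022);L(T,b(270,515),b(380,505),.022)
L(T,b(255,110),b(320,440),.07)
L(S,c(80,435),c(668,383),.016)
L(S,c(85,385),c(665,345),.022)
E
```

```text
[[649.6, -100.0], [656.2, -140.5]] 99.2 [ 652.89604645 -120.25119598]
[[639.8, -109.0], [606.1, -117.3]] 13.9 [ 622.94084758 -113.12502253]
[[677.6, -130.4], [609.7, -140.4]] 8.4 [ 643.65595818 -135.38805496]
[[606.1, -117.3], [608.6, -140.4]] 96.2 [ 607.37608585 -128.85678151]
[[679.8, -115.7], [610.6, -130.6]] 12.2 [ 645.21908422 -123.16024198]
[[701.6, -102.2], [607.5, -121.9]] 11.8 [ 654.54618361 -112.03615221]
[[701.2, -108.6], [608.0, -123.7]] 9.2 [ 654.58810682 -116.10752649]
```

```bash
python3 p.py 653 -120.5 165 100.5
```

```text
t 6.1 at [499.8 149.7 168.7] jaw -64.1 j7 -1.57 open 0.699 F [-0.7 -0.2 -0. ]
turn [-0.3 -0.  15.4] shift [309.9 -19.9   4.1]
```

```bash
python3 -m pendant '[[[0,0,4],[45,-3,0],0.7],[[0,0,8],[90,-6,0],0.7],[[0,0,12],[135,-9,0],0.7],[[0,0,15.4],[180,-12,0],0.7],[[0,0,15.4],[225,-14,0],0.7]]';python3 p.py 653 -120.5 165 100.5
```

```text
t: 6.6
ee_pos: [0.6095, -0.0489, 0.1648]
tcp_rot: [0.0, 0.768, -0.64, -0.0]
contact_force: [0.5, 1.5, 0.3]
opening: 0.704
t 6.6 at [609.5 -48.9 164.8] jaw -79.6 j7 -1.49 open 0.704 F [0.5 1.5 0.3]
turn [ 0.1  0.  -0.1] shift [ 78.3 -29.9  -0.2]
```

```bash
python3 -m pendant '[[[0,0,0],[40,-15,0],0.7],[[0,0,0],[78,-30,0],0.7],[[0,0,0],[78,-30,0],0.7],[[0,0,0],[78,-30,20],0.7],[[0,0,0],[78,-30,40],0.7]]';python3 p.py 653 -120.5 36 100.5
```

```text
t: 7.1
ee_pos: [0.6529, -0.1185, 0.1246]
tcp_rot: [-0.0, 0.769, -0.64, -0.0]
contact_force: [0.1, -0.8, -0.8]
opening: 0.7
t 7.1 at [ 652.9 -118.5  124.6] jaw -79.5 j7 -1.39 open 0.7 F [ 0.1 -0.8 -0.8]
turn [ 0.  0. -0.] shift [ 2.1  0.2 88.6]
```

```bash
python3 -m pendant '[[[0,0,0],[2,0,30],0.7],[[0,0,0],[2,0,60],0.7],[[0,0,0],[2,0,80],0.7],[[0,0,0],[2,0,89],0.6],[[0,0,0],[2,0,89],0.5]]' 50;python3 -m pendant '[[[0,0,0],[0,0,0],0.3],[[0,0,0],[0,0,0],0.1],[[0,0,0],[0,0,0],0.1],[[0,0,0],[0,0,0],0.1],[[0,0,0],[0,0,0],0.1]]';python3 look.py d;python3 p.py 653 -120.5 36 100.5
```

```text
t: 7.6
ee_pos: [0.652, -0.1201, 0.035]
tcp_rot: [0.001, 0.769, -0.639, -0.001]
contact_force: [0.9, 0.9, 0.1]
opening: 0.502
t: 8.1
ee_pos: [0.6538, -0.1205, 0.0379]
tcp_rot: [-0.0, 0.769, -0.64, 0.001]
contact_force: [-1.5, 0.4, 6.8]
opening: 0.295
t 8.2 at [ 653.8 -120.5   37.9] jaw -79.5 j7 -1.42 open 0.297 F [-0.7  0.1  6.3]
turn [-0.1 -0.  -0. ] shift [-0.2  0.8  1.9]
```

View pics/side_d.png

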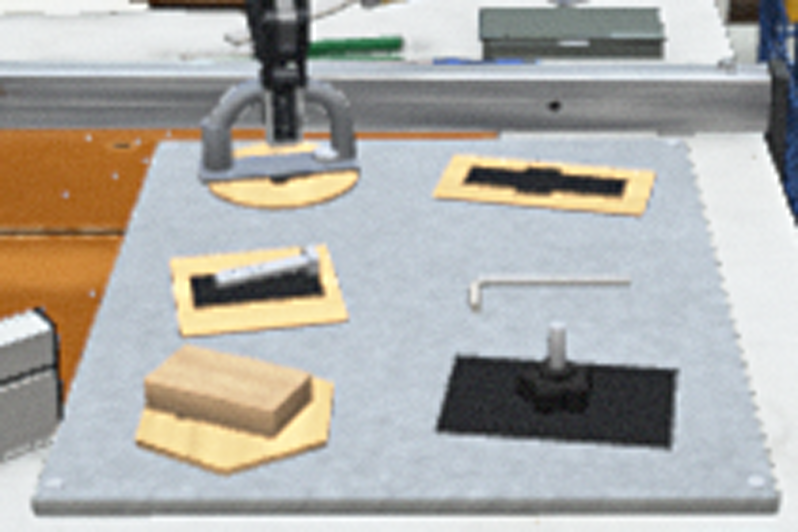

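```bash
python3 -m pendant '[[[0,0,0],[0,0,-10],0.1],[[0,0,0],[0,0,-30],0.1],[[0,0,0],[0,0,-60],0.1],[[0,0,0],[0,0,-70],0.1],[[0,0,0],[0,0,-70],0.1]]' 70;python3 p.py 494.3 -100.5 106 77
```

```text
t: 8.7
ee_pos: [0.6542, -0.1206, 0.1086]
tcp_rot: [-0.001, 0.769, -0.64, 0.001]
contact_force: [0.6, -0.7, -2.3]
opening: 0.293
t 8.7 at [ 654.2 -120.6  108.6] jaw -79.5 j7 -1.4 open 0.293 F [ 0.6 -0.7 -2.3]
turn [-0.2 -0.  23.5] shift [-48.9 153.6   2.1]
```

```bash
python3 -m pendant '[[[0,0,6],[-12,38,0],0.1],[[0,0,12],[-24,77,0],0.1],[[0,0,18],[-37,115,0],0.1],[[0,0,23.5],[-49,154,0],0.1],[[0,0,23.5],[-49,154,0],0.1]]';python3 -m pendant '[[[0,0,0],[0,0,0],0.1],[[0,0,0],[0,0,0],0.1],[[0,0,0],[0,0,0],0.1]]';python3 look.py e;python3 p.py 494.3 -100.5 37.5 77
```

```text
t: 9.2
ee_pos: [0.4862, -0.1, 0.1043]
tcp_rot: [-0.003, -0.621, 0.784, 0.002]
contact_force: [-0.0, -0.9, -3.3]
opening: 0.29
t: 9.5
ee_pos: [0.4936, -0.1003, 0.1065]
tcp_rot: [0.0, -0.623, 0.783, 0.0]
contact_force: [0.0, -0.1, -2.1]
opening: 0.299
t 9.6 at [ 493.4 -100.2  106.5] jaw -103.0 j7 -1.74 open 0.296 F [-0.1  0.2 -1.9]
turn [0. 0. 0.] shift [ 0.1 -0.9 69. ]
```

View pics/side_e.png

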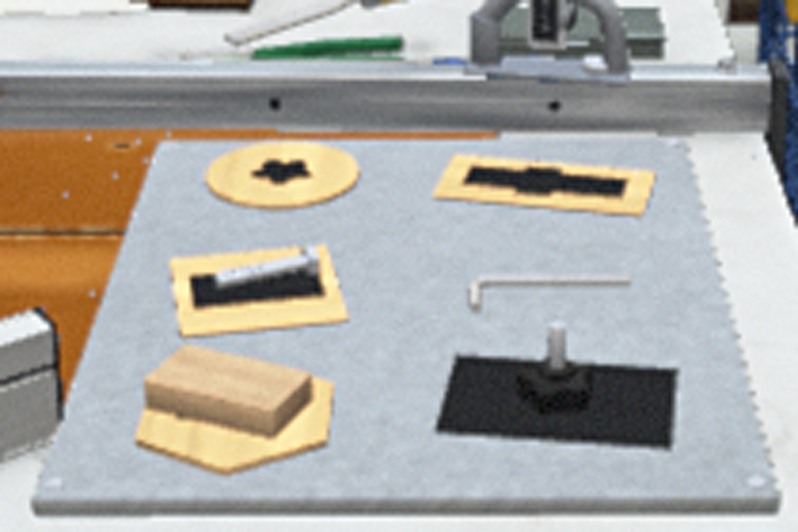

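View pics/top_e.png

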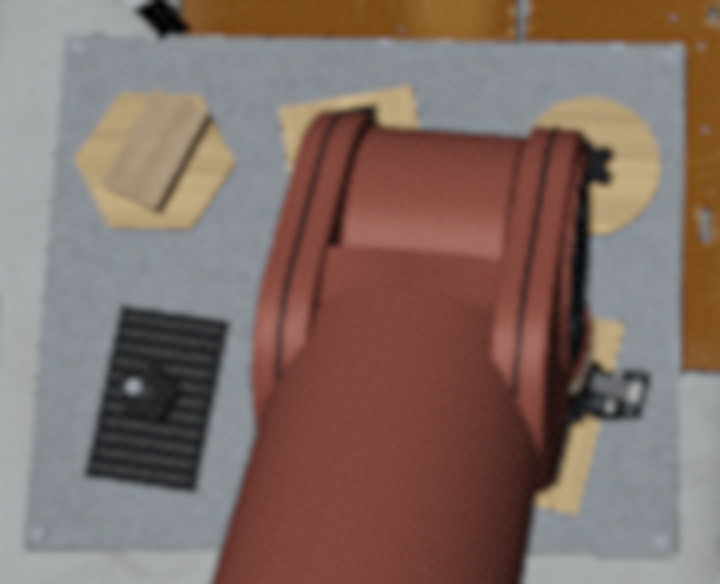

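```bash
python3 -m pendant '[[[0,0,0],[0,-1,25],0.1],[[0,0,0],[0,-1,50],0.1],[[0,0,0],[0,-1,62],0.1],[[0,0,0],[0,-1,67],0.1],[[0,0,0],[0,-1,67],0.1]]';python3 -m pendant '[[[0,0,0],[0,0,0],0.1],[[0,0,0],[0,0,1],0.1],[[0,0,0],[0,0,1.5],0.1],[[0,0,0],[0,0,1.5],0.1]]';python3 p.py 494.3 -100.5 37.5 77
```

```text
t: 10.1
ee_pos: [0.4938, -0.1004, 0.0396]
tcp_rot: [-0.0, -0.622, 0.783, 0.0]
contact_force: [0.6, 0.0, -1.8]
opening: 0.297
t: 10.5
ee_pos: [0.494, -0.1006, 0.0387]
tcp_rot: [0.0, -0.622, 0.783, -0.0]
contact_force: [-0.7, 0.2, -1.9]
opening: 0.292
t 10.5 at [ 494.  -100.6   38.7] jaw -103.0 j7 -1.77 open 0.292 F [-0.7  0.2 -1.9]
turn [-0. -0. -0.] shift [-0.2 -0.2  1.2]
```

```bash
python3 -m pendant '[[[0,0,0],[0,0,1],0.1],[[0,0,0],[0,0,1],0.1],[[0,0,0],[0,0,1],0.1]]';python3 look.py f
```

```text
t: 10.8
ee_pos: [0.4941, -0.1006, 0.0379]
tcp_rot: [0.0, -0.622, 0.783, -0.0]
contact_force: [-3.6, 0.9, 5.8]
opening: 0.294
```

View pics/side_f.png

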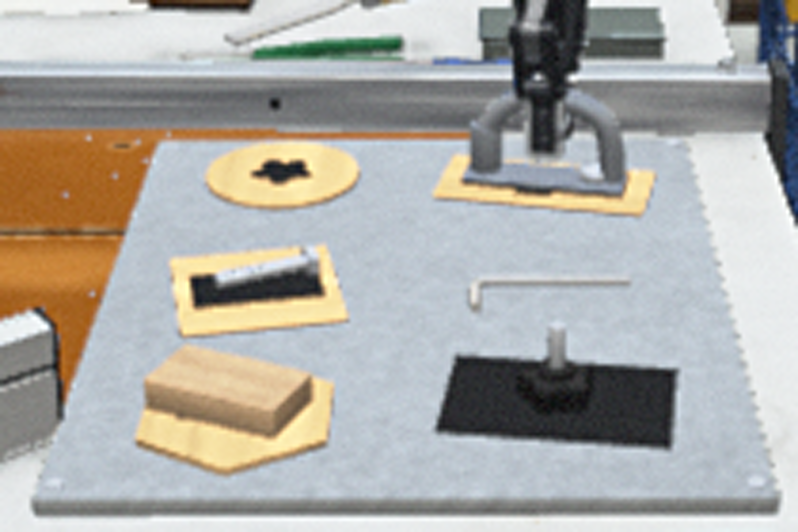

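```bash
python3 -m pendant '[[[0,0,0],[0,0,0],0.3],[[0,0,0],[0,0,0],0.5],[[0,0,0],[0,0,0],0.6],[[0,0,0],[0,0,0],0.6],[[0,0,0],[0,0,-20],0.6]]';python3 -m pendant '[[[0,0,0],[0,0,-30],0.6],[[0,0,0],[0,0,-70],0.6],[[0,0,0],[0,0,-100],0.6],[[0,0,0],[0,0,-110],0.6]]';python3 p.py 498.4 149 165 -64
```

```text
t: 11.4
ee_pos: [0.492, -0.1003, 0.0554]
tcp_rot: [-0.001, -0.622, 0.783, 0.002]
contact_force: [-0.5, 0.0, -0.2]
opening: 0.602
t: 11.8
ee_pos: [0.4955, -0.1007, 0.1707]
tcp_rot: [0.002, -0.622, 0.783, -0.002]
contact_force: [-0.6, 0.3, -0.8]
opening: 0.604
t 11.8 at [ 495.5 -100.7  170.7] jaw -103.0 j7 -1.72 open 0.604 F [-0.6  0.3 -0.8]
turn [ -0.3  -0.1 -39. ] shift [-244.    53.4    5.5]
```

```bash
python3 -m pendant '[[[0,0,-8],[-44,10,0],0.6],[[0,0,-16],[-88,20,0],0.6],[[0,0,-24],[-132,29,0],0.6],[[0,0,-32],[-176,39,0],0.6],[[0,0,-39],[-220,48,0],0.6]]';python3 -m pendant '[[[0,0,0],[0,0,0],0.6]]';python3 look.py g; python3 p.py 498.4 149 80 -64
```

```text
t: 12.3
ee_pos: [0.4961, 0.1262, 0.1668]
tcp_rot: [0.0, 0.849, -0.528, -0.0]
contact_force: [1.5, -0.6, 0.4]
opening: 0.596
t: 12.4
ee_pos: [0.4954, 0.1315, 0.1671]
tcp_rot: [-0.001, 0.851, -0.525, -0.001]
contact_force: [-0.1, 0.4, -0.9]
opening: 0.603
t 12.5 at [496.2 125.4 166.6] jaw -63.9 j7 -1.52 open 0.604 F [ 0.1 -0.8 -0.1]
turn [0.1 0.  0.1] shift [-20.1 -12.5  86.6]
```

View pics/top_g.png

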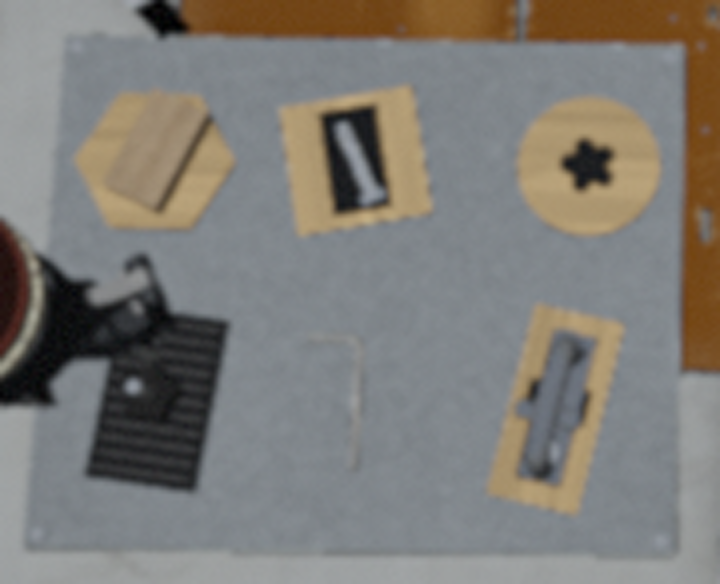

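View pics/side_g.png

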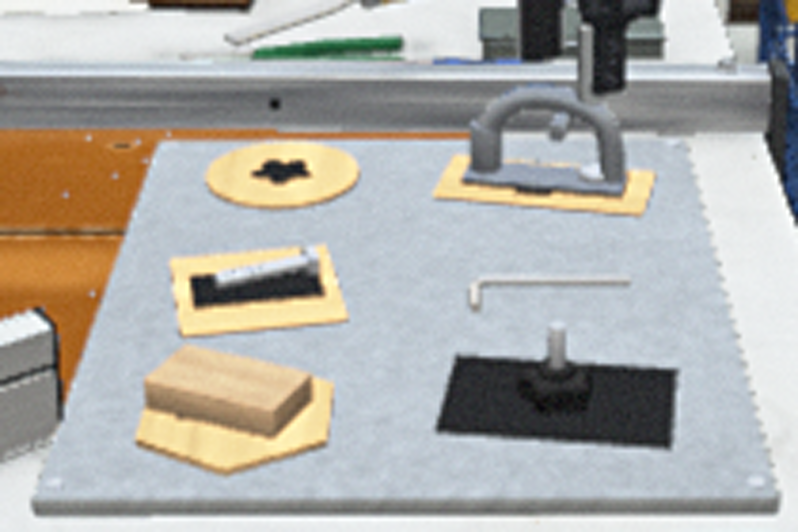

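```bash
python3 - <<'E'
from cal import *
for n,f,(x0,y0,x1,y1) in(("top",T,(230,155,258,188)),("side",S,(225,233,252,248))):
    g=cv2.cvtColor(f["color"],cv2.COLOR_BGR2GRAY);m=np.zeros_like(g);m[y0:y1,x0:x1]=(g[y0:y1,x0:x1]<80)*255
    M=cv2.moments(m,True);print(n,onz(f,[M['m10']/M['m00'],M['m01']/M['m00']],.016)*1e3)
    hsv=cv2.cvtColor(f["color"],cv2.COLOR_BGR2HSV);m=cv2.inRange(hsv,(8,60,90),(28,200,255));k=np.zeros_like(m);
    if n=="top":
        k[150:192,222:264]=m[150:192,222:264]
        c=max(cv2.findContours(k,0,1)[0],key=cv2.contourArea);print(rect(f,c,.016))
    if n=="top":
      # bracket foot grey inside long board: wood contour + holes
      k[:]=0;k[204:262,216:256]=m[204:262,216:256];c=max(cv2.findContours(k,0,1)[0],key=cv2.contourArea);print("long",rect(f,c,.016))
E
python3 -m pendant '[[[0,0,0],[-20,-12,20],0.6],[[0,0,0],[-20,-12,55],0.6],[[0,0,0],[-20,-12,87],0.5],[[0,0,0],[-20,-12,87],0.5]]';python3 p.py 498.4 149 37.5 -64
```

```text
top [[ 651.94941902 -117.19092192   16.        ]]
(array([ 649.9, -118.1]), array([87.3, 87.5]), np.float32(1.1))
long (array([ 493.9, -101.1]), array([ 56.2, 122.5]), np.float32(167.4))
side [[ 654.13465326 -118.56720113   16.        ]]
t: 12.9
ee_pos: [0.4959, 0.1451, 0.0762]
tcp_rot: [0.003, 0.847, -0.531, -0.003]
contact_force: [0.1, -0.1, -0.4]
opening: 0.503
t 12.9 at [495.9 145.1  76.2] jaw -64.2 j7 -1.63 open 0.503 F [ 0.1 -0.1 -0.4]
turn [ 0.4  0.1 -0.2] shift [-2.4 -4.3 38.7]
```

```bash
python3 -m pendant '[[[0,0,0],[0,0,0],0.5],[[0,0,0],[0,0,0],0.5],[[0,0,0],[0,0,0],0.5]]';python3 p.py 498.4 149 37 -64
```

```text
t: 13.2
ee_pos: [0.4998, 0.1478, 0.082]
tcp_rot: [-0.001, 0.848, -0.53, 0.001]
contact_force: [0.6, -0.6, -0.5]
opening: 0.5
t 13.2 at [499.8 147.8  82. ] jaw -64.1 j7 -1.63 open 0.5 F [ 0.6 -0.6 -0.5]
turn [-0.1 -0.  -0.1] shift [-1.8  0.8 45. ]
```

```bash
python3 -m pendant '[[[0,0,0],[-1,0.5,20],0.5],[[0,0,0],[-1,0.5,40],0.4],[[0,0,0],[-1,0.5,43.5],0.3],[[0,0,0],[-1,0.5,43.5],0.2],[[0,0,0],[-1,0.5,43.5],0]]' 30;python3 -m pendant '[[[0,0,0],[0,0,0],0],[[0,0,0],[0,0,0],0],[[0,0,0],[0,0,0],0],[[0,0,0],[0,0,0],0]]';python3 p.py 498.4 149 37 -64
```

```text
t: 13.7
ee_pos: [0.4985, 0.1488, 0.0381]
tcp_rot: [-0.001, 0.848, -0.53, 0.001]
contact_force: [-0.2, 0.8, -0.2]
opening: 0.074
t: 14.1
ee_pos: [0.4985, 0.1488, 0.0378]
tcp_rot: [-0.001, 0.848, -0.53, 0.001]
contact_force: [-1.2, -0.8, 7.1]
opening: 0.077
t 14.1 at [498.5 148.8  37.8] jaw -64.0 j7 -1.66 open 0.077 F [-1.2 -0.8  7.1]
turn [-0.1 -0.  -0. ] shift [-0.2 -0.   0.8]
```

```bash
python3 -m pendant '[[[0,0,0],[0,0,-10],0],[[0,0,0],[0,0,-40],0],[[0,0,0],[0,0,-70],0],[[0,0,0],[0,0,-70],0],[[0,0,0],[0,0,-70],0]]';python3 p.py 651 -117.5 108 -64
```

```text
t: 14.6
ee_pos: [0.4982, 0.1486, 0.1078]
tcp_rot: [-0.001, 0.848, -0.53, 0.001]
contact_force: [-0.7, -0.5, -0.7]
opening: 0.074
t 14.6 at [498.2 148.6 107.8] jaw -64.0 j7 -1.61 open 0.074 F [-0.7 -0.5 -0.7]
turn [-0.1 -0.  -0. ] shift [ 3.061e+02 -2.090e+01  1.000e-01]
```

```bash
python3 -m pendant '[[[0,0,0],[45,-3,0],0],[[0,0,0],[90,-6,0],0],[[0,0,0],[135,-9,0],0],[[0,0,0],[180,-12,0],0],[[0,0,0],[220,-15,0],0]]';python3 -m pendant '[[[0,0,0],[30,-2,0],0],[[0,0,0],[60,-4,0],0],[[0,0,0],[86,-6,0],0],[[0,0,0],[86,-6,0],0],[[0,0,0],[86,-6,0],0]]';python3 p.py 651 -117.5 39 -64
```

```text
t: 15.1
ee_pos: [0.6075, -0.0451, 0.1056]
tcp_rot: [0.001, 0.848, -0.53, -0.001]
contact_force: [0.2, 0.8, -0.0]
opening: 0.076
t: 15.6
ee_pos: [0.6499, -0.1175, 0.1053]
tcp_rot: [0.0, 0.848, -0.53, -0.001]
contact_force: [-0.1, 0.0, -0.7]
opening: 0.08
t 15.6 at [ 649.9 -117.5  105.3] jaw -64.1 j7 -1.15 open 0.08 F [-0.1  0.  -0.7]
turn [ 0.1  0.1 -0.1] shift [ 0.6 -1.1 66.3]
```

```bash
python3 -m pendant '[[[0,0,0],[0,0,25],0],[[0,0,0],[0,0,50],0],[[0,0,0],[0,0,60],0],[[0,0,0],[0,0,66],0],[[0,0,0],[0,0,66],0]]';python3 -m pendant '[[[0,0,0],[0,0,0],0],[[0,0,0],[0,0,0],0]]';python3 p.py 651 -117.5 37.8 -64
```

```text
t: 16.1
ee_pos: [0.6503, -0.1167, 0.0405]
tcp_rot: [0.0, 0.848, -0.53, -0.0]
contact_force: [-0.4, 0.7, 0.1]
opening: 0.075
t: 16.3
ee_pos: [0.6514, -0.1173, 0.042]
tcp_rot: [-0.0, 0.848, -0.53, 0.001]
contact_force: [-0.2, 0.5, 0.2]
opening: 0.072
t 16.3 at [ 651.4 -117.3   42. ] jaw -64.0 j7 -1.17 open 0.072 F [-0.2  0.5  0.2]
turn [-0.1 -0.1 -0. ] shift [-0.   0.5  4.2]
```

```bash
python3 -m pendant '[[[0,0,0],[0,0,2],0],[[0,0,0],[0,0,3],0],[[0,0,0],[0,0,3],0],[[0,0,0],[0,0,4],0],[[0,0,0],[0,0,4],0]]';python3 p.py 651 -117.5 37.8 -64
```

```text
t: 16.8
ee_pos: [0.651, -0.1174, 0.0379]
tcp_rot: [-0.0, 0.848, -0.53, 0.0]
contact_force: [-3.4, -0.1, 8.0]
opening: 0.072
t 16.8 at [ 651.  -117.4   37.9] jaw -64.0 j7 -1.17 open 0.072 F [-3.4 -0.1  8. ]
turn [-0. -0. -0.] shift [0.1 0.  0.1]
```

```bash
python3 -m pendant '[[[0,0,0],[0,0,0],0.3],[[0,0,0],[0,0,0],0.4],[[0,0,0],[0,0,0],0.5],[[0,0,0],[0,0,-20],0.5],[[0,0,0],[0,0,-50],0.5]]';python3 -m pendant '[[[0,0,0],[0,0,-30],0.5],[[0,0,0],[0,0,-50],0.5],[[0,0,0],[0,0,-50],0.5]]';python3 p.py 648 27.5 120 113.5
```

```text
t: 17.3
ee_pos: [0.6491, -0.1172, 0.0851]
tcp_rot: [0.001, 0.848, -0.53, -0.002]
contact_force: [0.2, 0.0, 0.2]
opening: 0.495
t: 17.6
ee_pos: [0.6525, -0.1174, 0.1404]
tcp_rot: [-0.001, 0.848, -0.53, 0.002]
contact_force: [0.5, 0.1, 0.3]
opening: 0.496
t 17.6 at [ 652.5 -117.4  140.4] jaw -64.0 j7 -1.14 open 0.496 F [0.5 0.1 0.3]
turn [-0.3 -0.2  2.5] shift [-132.3  -59.3   20.2]
```

```bash
python3 -m pendant '[[[0,0,2.5],[-44,-20,0],0.5],[[0,0,2.5],[-88,-40,0],0.5],[[0,0,2.5],[-132,-60,0],0.5],[[0,0,2.5],[-132,-60,30],0.5],[[0,0,2.5],[-132,-60,50],0.5]]';python3 -m pendant '[[[0,0,0],[0,0,0],0.5],[[0,0,0],[0,0,0],0.5],[[0,0,0],[0,0,0],0.5]]';python3 look.py h;python3 p.py 648 27.5 19 113.5
```

```text
t: 18.1
ee_pos: [0.6459, 0.0303, 0.0849]
tcp_rot: [0.0, 0.837, -0.547, -0.001]
contact_force: [-0.8, -1.5, -1.8]
opening: 0.503
t: 18.4
ee_pos: [0.6475, 0.0273, 0.0879]
tcp_rot: [-0.0, 0.836, -0.549, 0.001]
contact_force: [0.4, -0.3, 1.2]
opening: 0.496
t 18.5 at [647.5  27.4  88.1] jaw -66.6 j7 -1.43 open 0.498 F [-0.3  0.6 -0.3]
turn [-0.1 -0.  -0.1] shift [ 0.  -0.4 69.1]
```

View pics/top_h.png

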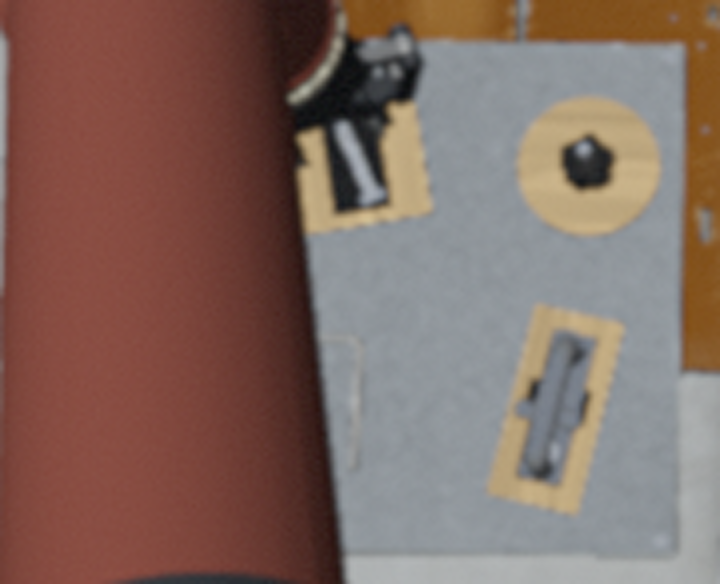

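View pics/side_h.png

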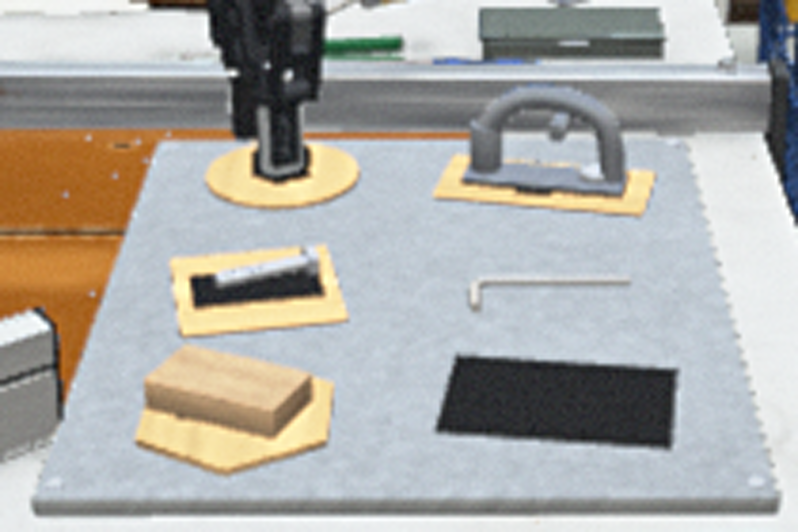

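```bash
python3 -m pendant '[[[0,0,0],[0,0,30],0.5],[[0,0,0],[0,0,55],0.5],[[0,0,0],[0,0,66],0.5],[[0,0,0],[0,0,69],0.4],[[0,0,0],[0,0,69],0.3]]' 30;python3 -m pendant '[[[0,0,0],[0,0,0],0.1],[[0,0,0],[0,0,0],0],[[0,0,0],[0,0,0],0],[[0,0,0],[0,0,0],0],[[0,0,0],[0,0,0],0]]';python3 p.py 648 27.5 19 113.5
```

```text
t: 19.0
ee_pos: [0.6472, 0.0276, 0.0185]
tcp_rot: [-0.0, 0.836, -0.548, 0.0]
contact_force: [0.3, -0.8, 0.4]
opening: 0.302
t: 19.5
ee_pos: [0.6478, 0.0277, 0.0193]
tcp_rot: [-0.001, 0.836, -0.548, 0.001]
contact_force: [-0.9, 0.5, 5.6]
opening: 0.168
t 19.5 at [647.8  27.7  19.3] jaw -66.5 j7 -1.46 open 0.168 F [-0.9  0.5  5.6]
turn [-0.1 -0.1 -0. ] shift [ 0.3 -0.1  0.3]
```

```bash
python3 -m pendant '[[[0,0,0],[0,0,-10],0],[[0,0,0],[0,0,-40],0],[[0,0,0],[0,0,-70],0],[[0,0,0],[0,0,-70],0],[[0,0,0],[0,0,-70],0]]';python3 p.py 497 147 90 113.5
```

```text
t: 20.0
ee_pos: [0.6473, 0.0276, 0.0891]
tcp_rot: [-0.0, 0.836, -0.548, 0.001]
contact_force: [-0.4, -0.6, -1.2]
opening: 0.163
t 20.0 at [647.3  27.6  89.1] jaw -66.5 j7 -1.43 open 0.163 F [-0.4 -0.6 -1.2]
turn [-0.1 -0.  -0. ] shift [-169.4   90.3   -1.2]
```

```bash
python3 -m pendant '[[[0,0,0],[-40,21,0],0],[[0,0,0],[-80,43,0],0],[[0,0,0],[-120,64,0],0],[[0,0,0],[-155,82,0],0],[[0,0,0],[-169,90,0],0]]';python3 -m pendant '[[[0,0,0],[0,0,0],0],[[0,0,0],[0,0,0],0],[[0,0,0],[0,0,0],0]]';python3 p.py 497 147 19.5 113.5
```

```text
t: 20.5
ee_pos: [0.4932, 0.1492, 0.0869]
tcp_rot: [0.001, 0.837, -0.547, -0.001]
contact_force: [-0.3, -0.0, 0.4]
opening: 0.161
t: 20.8
ee_pos: [0.4978, 0.1455, 0.0875]
tcp_rot: [0.0, 0.836, -0.549, -0.0]
contact_force: [0.1, 0.2, 0.3]
opening: 0.165
t 20.8 at [497.8 145.5  87.5] jaw -66.6 j7 -1.65 open 0.165 F [0.1 0.2 0.3]
turn [ 0.  -0.  -0.1] shift [-1.7  0.1 68. ]
```

```bash
python3 -m pendant '[[[0,0,0],[0,0,30],0],[[0,0,0],[0,0,55],0],[[0,0,0],[0,0,65],0],[[0,0,0],[0,0,67],0],[[0,0,0],[0,0,67],0]]';python3 -m pendant '[[[0,0,0],[0,0,0],0],[[0,0,0],[0,0,1],0],[[0,0,0],[0,0,1],0]]';python3 p.py 497 147 19.5 113.5
```

```text
t: 21.3
ee_pos: [0.4974, 0.1466, 0.0212]
tcp_rot: [-0.0, 0.836, -0.549, -0.0]
contact_force: [0.8, 0.0, -0.2]
opening: 0.165
t: 21.6
ee_pos: [0.4973, 0.1468, 0.0204]
tcp_rot: [-0.0, 0.836, -0.548, 0.0]
contact_force: [0.5, -0.2, -0.4]
opening: 0.166
t 21.6 at [497.3 146.8  20.4] jaw -66.5 j7 -1.71 open 0.166 F [ 0.5 -0.2 -0.4]
turn [-0.1 -0.  -0. ] shift [-0.3  0.2  0.9]
```

```bash
python3 -m pendant '[[[0,0,0],[0,0,1],0],[[0,0,0],[0,0,1],0],[[0,0,0],[0,0,1],0]]';python3 -m pendant '[[[0,0,0],[0,0,0],0.3],[[0,0,0],[0,0,0],0.4],[[0,0,0],[0,0,-20],0.5],[[0,0,0],[0,0,-60],0.7],[[0,0,0],[0,0,-100],0.7]]';python3 p.py 651.5 153.4 120 68
```

```text
t: 21.9
ee_pos: [0.4972, 0.1468, 0.0193]
tcp_rot: [-0.0, 0.836, -0.548, 0.0]
contact_force: [-1.1, -0.7, 5.5]
opening: 0.165
t: 22.4
ee_pos: [0.496, 0.1467, 0.1193]
tcp_rot: [0.001, 0.836, -0.548, -0.001]
contact_force: [1.0, -0.4, 0.1]
opening: 0.702
t 22.4 at [496.  146.7 119.3] jaw -66.5 j7 -1.63 open 0.702 F [ 1.  -0.4  0.1]
turn [ 0.1  0.  45.5] shift [  55.9 -145.3   -1.1]
```

```bash
python3 -m pendant '[[[0,0,8],[10,-26,0],0.8],[[0,0,16],[20,-52,0],0.8],[[0,0,24],[30,-78,0],0.8],[[0,0,32],[42,-110,0],0.8],[[0,0,40],[56,-145,0],0.8]]';python3 -m pendant '[[[0,0,5.5],[0,0,0],0.8],[[0,0,5.5],[0,0,0],0.8],[[0,0,5.5],[0,0,0],0.8]]';python3 p.py 652 153.4 70 68
```

```text
t: 22.9
ee_pos: [0.653, 0.1532, 0.1185]
tcp_rot: [-0.0, -0.596, 0.803, 0.0]
contact_force: [0.7, 0.5, 1.0]
opening: 0.796
t: 23.2
ee_pos: [0.6515, 0.1534, 0.1184]
tcp_rot: [-0.0, -0.561, 0.828, 0.0]
contact_force: [-1.0, 0.1, 0.2]
opening: 0.803
t 23.2 at [651.5 153.4 118.4] jaw -111.8 j7 -2.38 open 0.803 F [-1.   0.1  0.2]
turn [ 0.  -0.   0.2] shift [-0.2 -0.5 48.4]
```

```bash
python3 -m pendant '[[[0,0,0],[0,0,35],0.8],[[0,0,0],[0,0,70],0.8],[[0,0,0],[0,0,92],0.8],[[0,0,0],[0,0,98],0.7],[[0,0,0],[0,0,98],0.6]]' 40;python3 -m pendant '[[[0,0,0],[0,0,0],0.4],[[0,0,0],[0,0,0],0.2],[[0,0,0],[0,0,0],0.2],[[0,0,0],[0,0,0],0.2],[[0,0,0],[0,0,0],0.2]]';python3 p.py 652 153.4 20 68; python3 look.py i
```

```text
t: 23.7
ee_pos: [0.6514, 0.1531, 0.0206]
tcp_rot: [-0.001, -0.56, 0.829, 0.0]
contact_force: [-0.2, -0.4, 0.4]
opening: 0.599
t: 24.2
ee_pos: [0.6533, 0.1535, 0.0228]
tcp_rot: [0.001, -0.559, 0.829, -0.001]
contact_force: [-1.0, -0.3, 6.7]
opening: 0.429
t 24.2 at [653.3 153.5  22.8] jaw -112.0 j7 -2.41 open 0.429 F [-1.  -0.3  6.7]
turn [-0.1  0.1 -0. ] shift [0.6 1.2 2.8]
```

View pics/side_i.png

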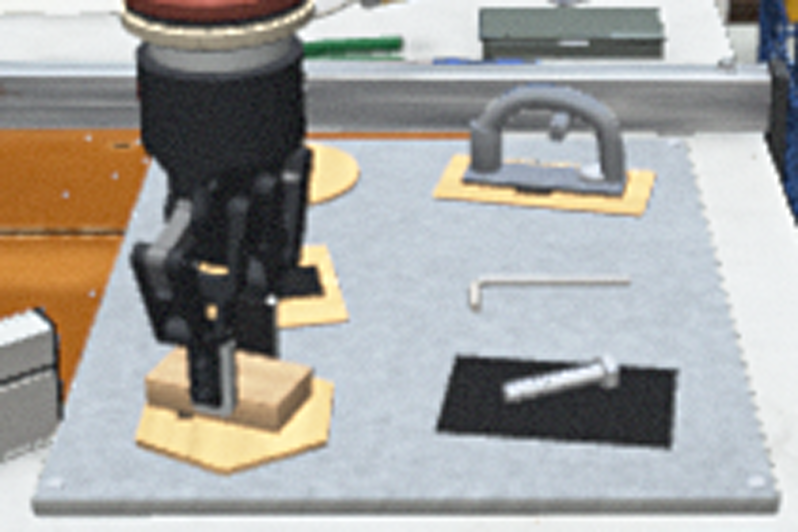

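```bash
python3 -m pendant '[[[0,0,0],[0,0,-10],0.2],[[0,0,0],[0,0,-30],0.2],[[0,0,0],[0,0,-50],0.2],[[0,0,0],[0,0,-50],0.2],[[0,0,0],[0,0,-50],0.2]]';python3 p.py 652.3 31.7 73 -79.1; python3 - <<'E'
from h import *
T=ctrl.grab_frame("top");S=ctrl.grab_frame("side")
for n,f,b in(("top",T,(165,145,208,195)),("side",S,(205,255,262,287))):
    x0,y0,x1,y1=b
    cv2.imwrite(f"pics/sq_{n}.png",cv2.resize(f["color"][y0:y1,x0:x1],None,fx=10,fy=10,interpolation=cv2.INTER_CUBIC))
    np.savez(n+".npz",**f)
E
```

```text
t: 24.8
ee_pos: [0.6525, 0.1532, 0.0716]
tcp_rot: [0.001, -0.559, 0.829, -0.0]
contact_force: [0.9, 0.5, -0.8]
opening: 0.43
t 24.8 at [652.5 153.2  71.6] jaw -112.0 j7 -2.4 open 0.43 F [ 0.9  0.5 -0.8]
turn [ -0.1   0.  -32.9] shift [112.7 -45.3  -1.4]
```

View pics/sq_side.png

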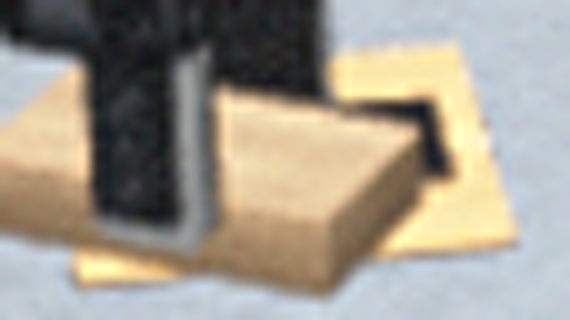

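View pics/sq_top.png

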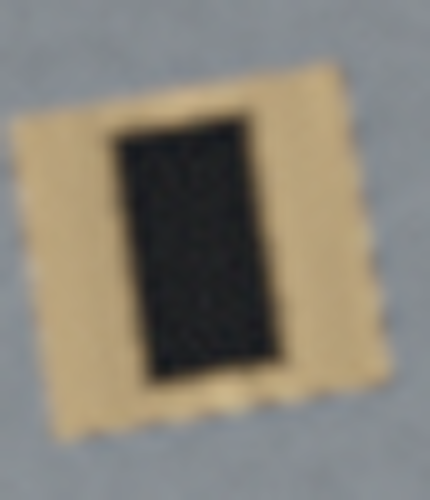

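```bash
python3 - <<'E'
from cal import *
f=T;g=cv2.cvtColor(f["color"],cv2.COLOR_BGR2GRAY)
g=cv2.resize(g,None,fx=4,fy=4,interpolation=cv2.INTER_CUBIC)
m=np.zeros_like(g);m[600:750,680:800]=(g[600:750,680:800]<90)*255
c=max(cv2.findContours(m,0,1)[0],key=cv2.contourArea).astype(float)
print("rect",rect(f,(c+.5)/4-.5,.016))
hsv=cv2.cvtColor(f["color"],cv2.COLOR_BGR2HSV);w=cv2.inRange(hsv,(8,60,90),(28,200,255))
k=np.zeros_like(w);k[145:195,163:208]=w[145:195,163:208]
c=max(cv2.findContours(k,0,1)[0],key=cv2.contourArea);print("board",rect(f,c,.016))
E
```

```text
rect (array([652.8,  32.3]), array([34.6, 66.9]), np.float32(11.0))
board (array([652.3,  31.2]), array([84.1, 84.3]), np.float32(10.7))
```

```bash
python3 -m pendant '[[[0,0,-8],[28,-11,0],0.2],[[0,0,-16],[56,-23,0],0.2],[[0,0,-24],[84,-34,0],0.2],[[0,0,-32.9],[112.6,-45.3,0],0.2],[[0,0,-32.9],[112.6,-45.3,0],0.2]]';python3 -m pendant '[[[0,0,0],[0,0,0],0.2],[[0,0,0],[0,0,0],0.2],[[0,0,0],[0,0,0],0.2]]';python3 p.py 652.3 31.8 23 -79.1
```

```text
t: 25.4
ee_pos: [0.6515, 0.0248, 0.0694]
tcp_rot: [0.002, 0.771, -0.637, 0.0]
contact_force: [0.1, -0.9, 0.3]
opening: 0.435
t: 25.7
ee_pos: [0.6517, 0.0335, 0.0706]
tcp_rot: [-0.0, 0.771, -0.636, -0.0]
contact_force: [-0.3, -0.0, -0.0]
opening: 0.427
t 25.7 at [651.7  33.5  70.6] jaw -79.1 j7 -1.67 open 0.427 F [-0.3 -0.  -0. ]
turn [0. 0. 0.] shift [ 1.9 -0.2 47.6]
```

```bash
python3 -m pendant '[[[0,0,0],[0,0,20],0.2],[[0,0,0],[0,0,40],0.2],[[0,0,0],[0,0,43],0.2],[[0,0,0],[0,0,43],0.2],[[0,0,0],[0,0,43],0.2]]';python3 p.py 652.3 31.8 23 -79.1
```

```text
t: 26.2
ee_pos: [0.6526, 0.0324, 0.0288]
tcp_rot: [-0.0, 0.771, -0.637, 0.0]
contact_force: [0.2, 0.6, 1.3]
opening: 0.431
t 26.2 at [652.6  32.4  28.8] jaw -79.1 j7 -1.69 open 0.431 F [0.2 0.6 1.3]
turn [-0.1  0.   0. ] shift [0.6 0.4 5.8]
```

```bash
python3 -m pendant '[[[0,0,0],[0.4,0.3,3],0.2],[[0,0,0],[0.4,0.3,4.5],0.2],[[0,0,0],[0.4,0.3,5],0.2],[[0,0,0],[0.4,0.3,5.5],0.2],[[0,0,0],[0.4,0.3,5.5],0.2]]';python3 p.py 652.3 31.8 23 -79.1
```

```text
t: 26.7
ee_pos: [0.6519, 0.0313, 0.0228]
tcp_rot: [-0.0, 0.771, -0.637, 0.0]
contact_force: [-1.9, 0.3, 4.4]
opening: 0.429
t 26.7 at [651.9  31.3  22.8] jaw -79.1 j7 -1.69 open 0.429 F [-1.9  0.3  4.4]
turn [-0. -0. -0.] shift [-0.4 -0.5 -0.2]
```

Contact; release, retract and inspect.

```bash
python3 -m pendant '[[[0,0,0],[0,0,0],0.6],[[0,0,0],[0,0,0],0.7],[[0,0,0],[0,0,-20],0.7],[[0,0,0],[0,0,-60],0.7],[[0,0,0],[0,0,-100],0.7]]';python3 p.py 497 147 110 -66.5
```

```text
t: 27.2
ee_pos: [0.6511, 0.0314, 0.1227]
tcp_rot: [0.0, 0.771, -0.637, -0.001]
contact_force: [0.9, 0.2, 0.2]
opening: 0.698
t 27.2 at [651.1  31.4 122.7] jaw -79.1 j7 -1.65 open 0.698 F [0.9 0.2 0.2]
turn [  0.1   0.  -12.6] shift [-142.7  129.5   13. ]
```

```bash
python3 -m pendant '[[[0,0,-3],[-30,27,0],0.5],[[0,0,-6],[-60,54,0],0.5],[[0,0,-9],[-90,82,0],0.5],[[0,0,-12.6],[-120,109,0],0.5],[[0,0,-12.6],[-143,130,0],0.5]]';python3 -m pendant '[[[0,0,0],[0,0,0],0.5],[[0,0,0],[0,0,0],0.5],[[0,0,0],[0,0,0],0.5]]';python3 look.py j;python3 p.py 497.2 146.8 19.3 -66.5
python3 - <<'E'
from cal import *
cv2.imwrite("pics/hexsq.png",cv2.resize(T["color"][145:195,110:208],None,fx=8,fy=8,interpolation=cv2.INTER_CUBIC))
E
```

```text
t: 27.7
ee_pos: [0.4951, 0.1488, 0.1223]
tcp_rot: [0.0, 0.837, -0.547, -0.0]
contact_force: [0.5, 0.0, 0.4]
opening: 0.503
t: 28.0
ee_pos: [0.498, 0.1464, 0.1224]
tcp_rot: [-0.0, 0.836, -0.549, 0.0]
contact_force: [-0.3, -0.0, -0.4]
opening: 0.506
t 28.1 at [497.9 146.4 122.2] jaw -66.6 j7 -1.65 open 0.507 F [ 0.1 -0.1 -0. ]
turn [-0.   0.  -0.1] shift [ -0.6   0.5 102.9]
```

View pics/hexsq.png

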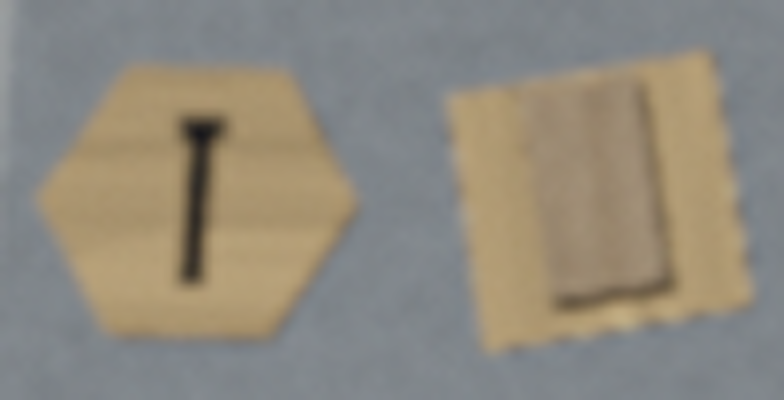

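View pics/side_j.png

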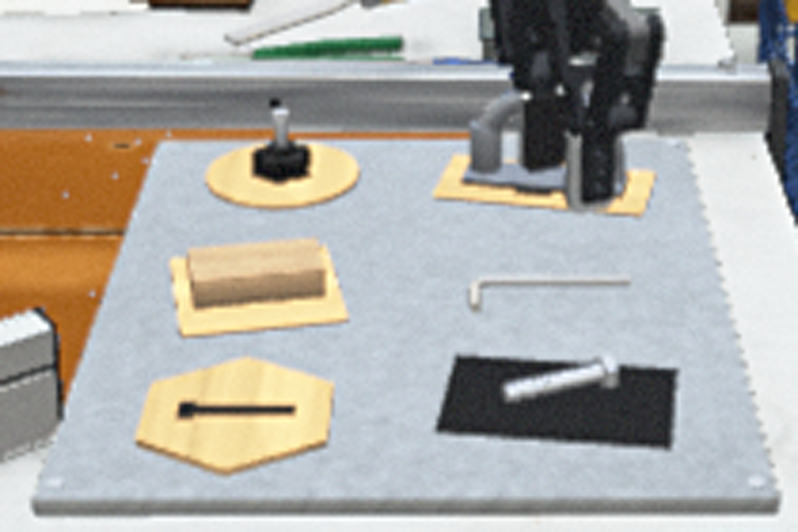

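```bash
python3 - <<'E'
from cal import *
b=lambda u,v:[(u+.5)/8-.5+110,(v+.5)/8-.5+145]
w=onz(T,[b(203,120),b(191,283)],.016)*1e3;print("outlT",w,w.mean(0),np.degrees(np.arctan2(*(w[0]-w[1])[1::-1])),np.linalg.norm(w[0]-w[1]))
w=onz(S,[s(179,409),s(296,410)],.016)*1e3;print("outlS",w,w.mean(0),np.degrees(np.arctan2(*(w[0]-w[1])[1::-1])),np.linalg.norm(w[0]-w[1]))
B=onz(T,[b(*p) for p in[(522,90),(642,75),(668,285),(550,297)]],.032)*1e3
print("block",B.mean(0),np.round(B[:,:2],1).tolist(),np.degrees(np.arctan2(*(B[1]-B[2])[1::-1])))
B=onz(S,[s(*p) for p in[(188,248),(321,240),(326,268),(194,284)]],.032)*1e3
print("blockS",B.mean(0)-[2.5,2.3,0])
hsv=cv2.cvtColor(T["color"],cv2.COLOR_BGR2HSV);m=cv2.inRange(hsv,(8,60,90),(28,200,255))
k=np.zeros_like(m);k[145:195,110:160]=m[145:195,110:160]
c=max(cv2.findContours(k,0,1)[0],key=cv2.contourArea);M=cv2.moments(c);print("hex",onz(T,[M['m10']/M['m00'],M['m01']/M['m00']],.016)*1e3)
g=cv2.cvtColor(T["color"],cv2.COLOR_BGR2GRAY);m=np.zeros_like(g)
x0,y0,x1,y1=118,205,153,255
cv2.imwrite("pics/mat.png",cv2.resize(T["color"][y0:y1,x0:x1],None,fx=12,fy=12,interpolation=cv2.INTER_CUBIC))
cv2.imwrite("pics/mats.png",cv2.resize(S["color"][282:316,276:346],None,fx=10,fy=10,interpolation=cv2.INTER_CUBIC))
E
```

```text
outlT [[676.68998195 159.1379231   16.        ]
 [622.93736573 159.24481124  16.        ]] [649.81367384 159.19136717  16.        ] -0.11393363131987051 53.75272248938851
outlS [[680.12076303 158.53927421  16.        ]
 [624.54540657 159.8019416   16.        ]] [652.3330848 159.1706079  16.       ] -1.3015313372452157 55.5896984569724
block [652.34042741  29.49478947  32.        ] [[683.5, 54.2], [689.1, 16.6], [620.6, 5.3], [616.2, 41.9]] 9.402424073537196
blockS [651.45305634  30.72878059  32.        ]
hex [[649.03397945 158.74096718  16.        ]]
```

View pics/mat.png

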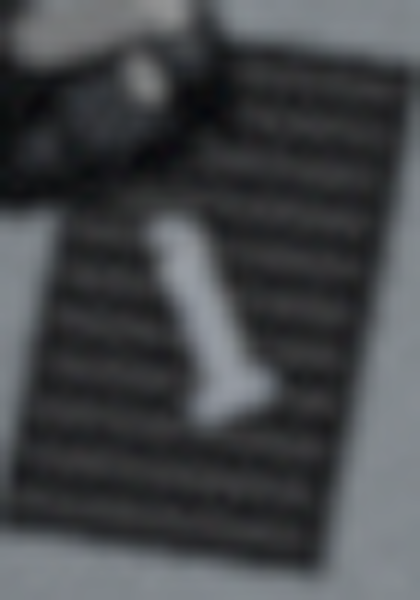

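View pics/mats.png

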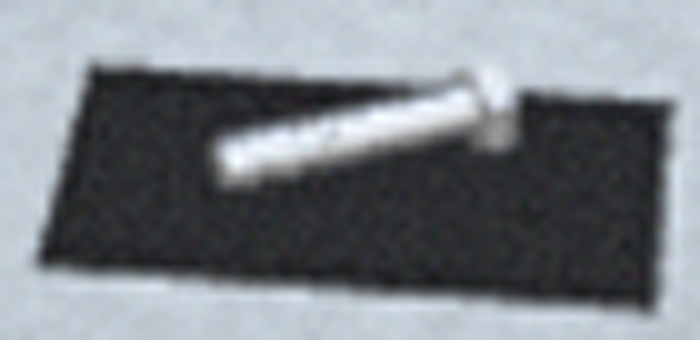

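```bash
python3 - <<'E'
from cal import *
b=lambda u,v:[(u+.5)/12-.5+118,(v+.5)/12-.5+205]
c=lambda u,v:[(u+.5)/10-.5+276,(v+.5)/10-.5+282]
for f,p in((T,[b(168,217),b(240,412)]),(S,[c(213,160),c(518,105)])):
    w=onz(f,p,.024)*1e3;d=w[0]-w[1];print(np.round(w,1).tolist(),w.mean(0),np.degrees(np.arctan2(d[1],d[0])),np.linalg.norm(d))
E
```

```text
[[512.1, 153.7, 24.0], [471.8, 136.2, 24.0]] [491.94650248 144.96892523  24.        ] 23.476312361382085 43.89908504084471
[[526.9, 156.6, 24.0], [470.7, 137.3, 24.0]] [498.8172798  146.94685139  24.        ] 19.054376173090752 59.40226964021983
```

```bash
python3 -m pendant '[[[0,0,0],[-0.5,0.5,40],0.5],[[0,0,0],[-0.5,0.5,80],0.5],[[0,0,0],[-0.5,0.5,98],0.5],[[0,0,0],[-0.5,0.5,103],0.4],[[0,0,0],[-0.5,0.5,103],0.3]]' 30;python3 -m pendant '[[[0,0,0],[0,0,0],0.1],[[0,0,0],[0,0,0],0],[[0,0,0],[0,0,0],0],[[0,0,0],[0,0,0],0],[[0,0,0],[0,0,0],0]]';python3 p.py 497.2 146.8 19.3 -66.5
```

```text
t: 28.6
ee_pos: [0.4965, 0.1472, 0.019]
tcp_rot: [0.0, 0.836, -0.549, -0.001]
contact_force: [0.1, -0.3, -0.2]
opening: 0.299
t: 29.1
ee_pos: [0.4973, 0.1476, 0.0204]
tcp_rot: [-0.001, 0.836, -0.548, 0.001]
contact_force: [-1.1, -0.6, 6.1]
opening: 0.162
t 29.1 at [497.3 147.6  20.4] jaw -66.5 j7 -1.73 open 0.162 F [-1.1 -0.6  6.1]
turn [-0.1 -0.  -0. ] shift [0.7 0.4 1.1]
```

```bash
python3 -m pendant '[[[0,0,0],[0,0,-10],0],[[0,0,0],[0,0,-40],0],[[0,0,0],[0,0,-70],0],[[0,0,0],[0,0,-70],0],[[0,0,0],[0,0,-70],0]]';python3 p.py 649.7 158.8 90 -90.2
```

```text
t: 29.6
ee_pos: [0.4969, 0.1475, 0.0903]
tcp_rot: [-0.001, 0.836, -0.548, 0.001]
contact_force: [-0.7, 0.1, -0.4]
opening: 0.164
t 29.6 at [496.9 147.5  90.3] jaw -66.5 j7 -1.67 open 0.164 F [-0.7  0.1 -0.4]
turn [-0.1 -0.  23.7] shift [  50.5 -144.6    0.6]
```

```bash
python3 -m pendant '[[[0,0,6],[13,-36,0],0],[[0,0,12],[25,-72,0],0],[[0,0,18],[38,-108,0],0],[[0,0,23.7],[50.5,-144.6,0],0],[[0,0,23.7],[50.5,-144.6,0],0]]';python3 -m pendant '[[[0,0,0],[0,0,0],0],[[0,0,0],[0,0,10],0],[[0,0,0],[0,0,40],0],[[0,0,0],[0,0,55],0],[[0,0,0],[0,0,55],0]]';python3 -m pendant '[[[0,0,0],[0,0,0],0],[[0,0,0],[0,0,0],0],[[0,0,0],[0,0,0],0]]';python3 p.py 649.7 158.8 20.4 -90.2; python3 look.py k
```

```text
t: 30.1
ee_pos: [0.6521, 0.1581, 0.0871]
tcp_rot: [-0.0, -0.704, 0.71, 0.0]
contact_force: [-0.3, 0.2, -1.0]
opening: 0.162
t: 30.6
ee_pos: [0.6465, 0.158, 0.0313]
tcp_rot: [-0.002, -0.706, 0.708, 0.001]
contact_force: [0.2, -0.4, 0.1]
opening: 0.164
t: 30.9
ee_pos: [0.6499, 0.159, 0.0356]
tcp_rot: [0.001, -0.706, 0.708, -0.001]
contact_force: [-0.0, 0.2, -0.5]
opening: 0.161
t 30.9 at [649.9 159.   35.6] jaw -90.2 j7 -2.08 open 0.161 F [-0.   0.2 -0.5]
turn [-0.1  0.  -0. ] shift [ 0.2  0.2 15.2]
```

View pics/side_k.png

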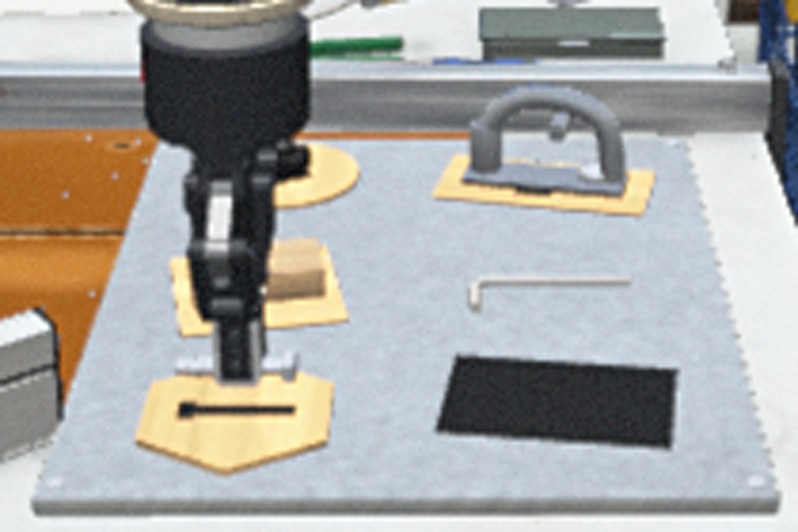

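```bash
python3 -m pendant '[[[0,0,0],[0,0,8],0],[[0,0,0],[0,0,13],0],[[0,0,0],[0,0,14],0],[[0,0,0],[0,0,15],0],[[0,0,0],[0,0,15],0]]';python3 p.py 649.7 158.8 20.4 -90.2
```

```text
t: 31.5
ee_pos: [0.649, 0.1587, 0.0201]
tcp_rot: [-0.0, -0.706, 0.708, -0.0]
contact_force: [-5.6, -2.4, 12.5]
opening: 0.165
t 31.5 at [649.  158.7  20.1] jaw -90.2 j7 -2.09 open 0.165 F [-5.6 -2.4 12.5]
turn [ 0. -0. -0.] shift [-0.1 -0.7 -0.3]
```

```bash
python3 -m pendant '[[[0,0,0],[0,0,-0.7],0],[[0,0,0],[0,0,-0.7],0.3],[[0,0,0],[0,0,-0.7],0.45],[[0,0,0],[0,0,-20],0.5],[[0,0,0],[0,0,-60],0.5]]';python3 -m pendant '[[[0,0,0],[0,0,-40],0.5],[[0,0,0],[0,0,-80],0.5],[[0,0,0],[0,0,-80],0.5]]';python3 p.py 500 150 165 -66.5
```

```text
t: 32.0
ee_pos: [0.6468, 0.1579, 0.076]
tcp_rot: [-0.003, -0.706, 0.708, 0.002]
contact_force: [0.9, 0.4, 1.3]
opening: 0.501
t: 32.3
ee_pos: [0.652, 0.1601, 0.1657]
tcp_rot: [0.004, -0.706, 0.708, -0.002]
contact_force: [1.5, 0.1, 0.9]
opening: 0.5
t 32.3 at [652.  160.1 165.7] jaw -90.2 j7 -2.04 open 0.5 F [1.5 0.1 0.9]
turn [ -0.5   0.  -23.7] shift [ 10.7 152.   -0.7]
```

```bash
python3 -m pendant '[[[0,0,0],[2,38,0],0.5],[[0,0,0],[4,76,0],0.5],[[0,0,0],[6,114,0],0.5],[[0,0,0],[8,152,0],0.5],[[0,0,0],[8,152,0],0.5]]';python3 -m pendant '[[[0,0,0],[-40,0,-30],0.5],[[0,0,0],[-80,0,-60],0.5],[[0,0,0],[-80,0,-60],0.5]]';python3 look.py l
python3 - <<'E'
from cal import *
cv2.imwrite("pics/fin_t.png",cv2.resize(T["color"][145:195,110:264],None,fx=5,fy=5,interpolation=cv2.INTER_CUBIC))
E
```

```text
t: 32.8
ee_pos: [0.4928, 0.1513, 0.1585]
tcp_rot: [-0.002, -0.706, 0.708, 0.0]
contact_force: [0.3, 0.1, 0.2]
opening: 0.5
t: 33.1
ee_pos: [0.4979, 0.2383, 0.2233]
tcp_rot: [-0.004, 0.708, -0.706, -0.0]
contact_force: [0.4, -0.3, -0.3]
opening: 0.504
```

View pics/top_l.png

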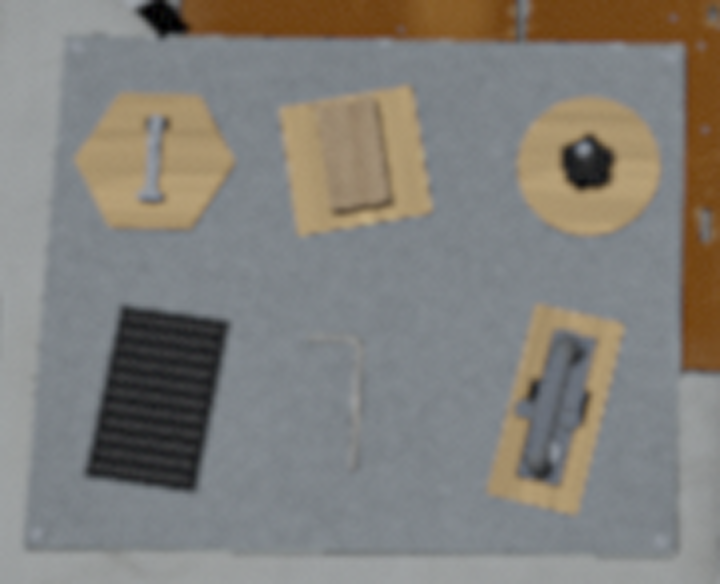

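View pics/side_l.png

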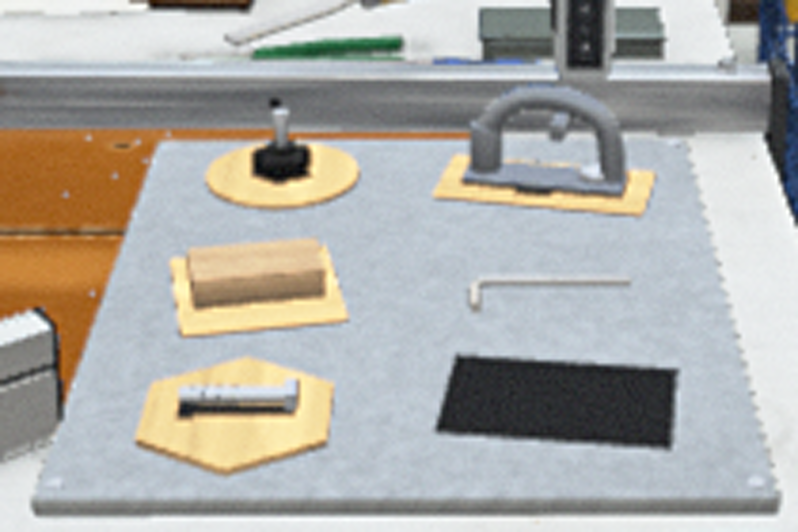

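View pics/fin_t.png

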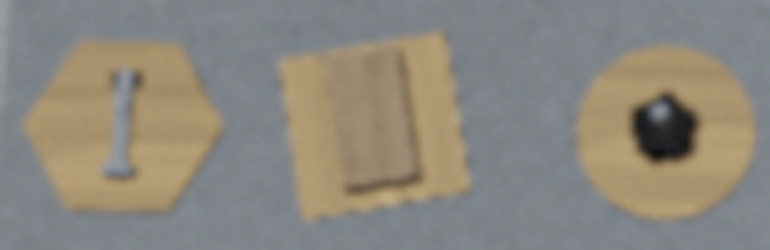

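```bash
python3 - <<'E'
from cal import *
cv2.imwrite("pics/br_fin.png",cv2.resize(T["color"][203:261,214:256],None,fx=10,fy=10,interpolation=cv2.INTER_CUBIC))
c=lambda a:cv2.resize(a,None,fx=8,fy=8,interpolation=cv2.INTER_CUBIC)
cv2.imwrite("pics/br_fins.png",c(S["color"][212:256,276:342]))
E
```

```text
(no output)
```

View pics/br_fin.png

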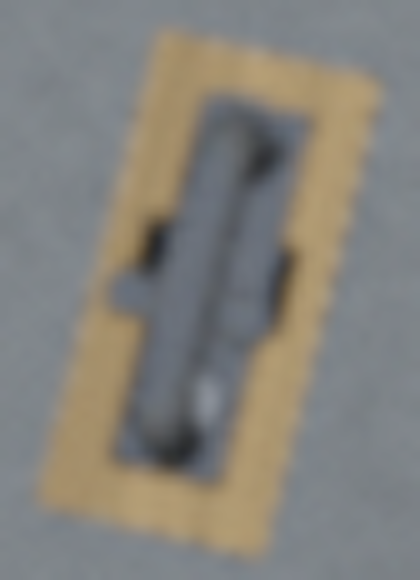

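View pics/br_fins.png

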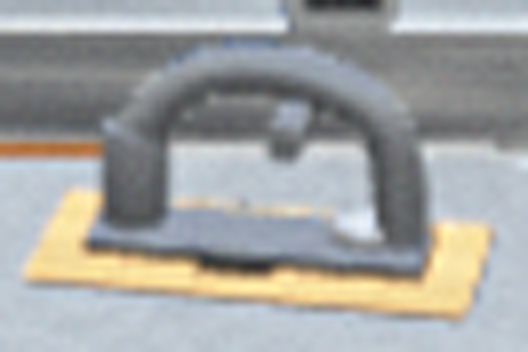

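```bash
python3 - <<'E'
from bench import ctrl
s=ctrl.get_state();print(s["t"],s["ee_pos"],s["qd"].round(3),ctrl.job_done())
E
```

```text
the job is handed in; nothing more can be done
33.2 [0.49770483 0.23236748 0.21938955] [0.027 0.005 0.035 0.039 0.005 0.002 0.007] None
```

All four parts are on their own boards, upright as they were, and the job was handed in at 33.2 s of the 128 s allowed. `job_done` gives no verdict.

I parked the knob on the mat, moved the bracket to the long board, then put the knob on the round board. After that I parked the bolt on the mat, moved the block to the square board, then put the bolt on the six-sided board. The hex key was not touched.

**Last checks (final top and side pictures):**
- **Position:** all four parts look centred to about 1–2 mm.
- **Direction:** the bracket, block and bolt follow their outlines to about 2 degrees. The bolt's head points the opposite way to the drawn head, which the task allows.
- **End state:** the mat is empty, and the gripper was open and clear at about 0.22 m height. The arm was still settling very slightly, with joint speeds up to 0.04 rad/s.
- **Forces:** the highest contact force reported was about 14 N, when the bolt was set down.

**Disagreements:** the side camera read about 2–3 mm further in x and y than the robot's own position, so I relied on the top camera, which agreed to about 1 mm. For the block, the top picture gave about (652, 29.5) mm and the corrected side picture (651.5, 30.7) mm, against a target of (652.3, 31.8) mm. I left it there.

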